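# Fit the casting flasks over the wax trees

### The arm

A 6-joint arm with a two-finger parallel gripper is mounted at the origin on a cart in front of the work surface, level with it; the furniture and walls round the work are solid. World frame = base frame: x ahead of the robot, y to its left, z up, the work surface at z = 0. Lengths are in m, angles in rad, forces in N, time in s.
With the tool pointing down it reaches from about 0.25 to 0.725 m from the base axis. Payload 4 kg.
Tool frame: the origin (TCP) lies where the fingers leave the gripper's body, on its centre line; the fingertips stand 73 mm ahead of it and the grasp point (between the pads) lies 54 mm ahead of it (bot.tip_reach is the z of the fingertips in the tool frame, in m); z points along the fingers, x is the direction in which the jaws open and shut, and the axes are right-handed (so a half turn about z gives the same grasp; the last joint's range is limited). The gripper opens to 85 mm and grips with 20 to 120 N. Pads are 22 mm wide; open, the fingers measure 114 mm over their backs; the gripper's body (76 mm by 85 mm) begins 54 mm behind the grasp point. The pads swing forward as they close: fully open they stand 13 mm farther back than shut.
Start: joints at [1.176, 0.241, 0.005, 1.335, 0, 1.571], TCP at [0.192, 0.462, 0.304] pointing down, gripper open.
Joint ranges: [-2.72, 2.72], [-1.05, 1.87], [-1.09, 1.28], [-1.99, 2.15], [-1.42, 1.44], [-3.14, 3.14]. Speed limits (rad/s): [2.79, 2.79, 3.14, 3.14, 3.14, 3.14].

### API

Orientations are given as a unit quaternion [x, y, z, w].
In Python, from workcell import bot, vision, job_done gives the robot as it stands.
- The arm moves only by the tool drive_tool, never from a script. Its argument "steps" is one flat list of numbers, 7 for each row, row after row: the shift along the tool's x, y, z in m, then the turn, a rotation vector about the tool's x, y, z in degrees, then the closure, from -1 (fully open) to 1 (shut). A call has 1 to 8 rows; each row shifts and turns the commanded pose from where the row before left it, along the tool's axes as they then stand; what a row does not reach is not made up. A row lasts 1/12 s, in which the tool goes at most 41.7 mm and 7.16 degrees, less where a joint would pass 70% of its speed; a pose out of reach is approached as far as the arm can. A call is refused whole if a number of a shift passes 0.0417 or a number of a turn 7.16, either way. A call with a gripper value outside its range is refused whole. The fingers move at their own pace and stop on an object; the grip force is fixed at half the most. Time passes only in rows, so rows that do not move let the fingers close. It gives the time, the measured TCP pose, the force and the opening at its end, in the units of the state.
- bot.get_obs(): the state, without advancing time (a new reading comes with each control period).
- vision.camera(name): name is "scene" or "top" or "wrist"; returns (picture, depth): 480x640x3 uint8, red, green, blue; 480x640 float32, m along the optical axis (not along the pixel's ray), 0 where there is no reading.
- vision.camera_model(name): a dict with "mtx" (3x3 intrinsics, pixels), "D" ([k1, k2, p1, p2, k3] as OpenCV has them; the pictures are not rectified), "rvec" (rotation vector, rad) and "tvec" (3), from world to camera coordinates, as OpenCV has them. Camera axes: x right, y down, z forward; pixel columns grow to the right and rows downward; lengths in m; the calibration is good to about 2 mm. A picture is of the moment at which its call begins: read the wrist's pose just before it. camera_model takes no time and is no camera call; for the wrist camera it gives the pose at the moment of the call.
- job_done(): hands the job in, once; it reports no verdict.
The state is a dict: "clock": time; "joint_pos": joint angles; "joint_vel": joint speeds; "tau": joint torques, N m; "eef_pos": TCP position; "tool_rot": TCP orientation; "ft_force": force on the tool from outside, world axes, zero at the start; "ft_torque": the same for the moment, N m; "grip_width": finger opening in m.
Only numpy, scipy, OpenCV 4.12 (cv2) and the standard library are available. Lean on these libraries where they do the work, as an engineer would, in place of code of your own. Each camera call takes 0.05 s, during which the arm holds its last target.

### The job

Get the four wax trees ready for investing: move the row of steel flasks from the wooden draining rack onto the rubber sprue bases in the metal tray, each flask over the wax tree on the base of its own size, the smallest flask on the smallest base up to the largest on the largest. Lower each one gently round its wax, without dropping it, so that it stands upright and fully down on the rubber inside the rim.

Things in the scene. Friction and masses are not known exactly. Their poses are not given: they have to be found in the camera images.
- flask_36_mid (a point): Casting flask, the smallest of four: steel tube open at both ends, outside diameter 36 mm, 54 mm tall, wall 2 mm, loose, upright on the wooden draining rack. This point: centre of the tube, on its axis, 27 mm above its lower edge; z is its axis, x lies along the row at the start. Neighbours stand 80 mm away along the row, so grasp the outside from above with the fingers on the two sides across the row.
- flask_44_mid (a point): Casting flask, the second smallest of four: steel tube open at both ends, outside diameter 44 mm, 64 mm tall, wall 2 mm, loose, upright on the wooden draining rack. This point: centre of the tube, on its axis, 32 mm above its lower edge; z is its axis, x lies along the row at the start. Neighbours stand 80 mm away along the row, so grasp the outside from above with the fingers on the two sides across the row.
- flask_52_mid (a point): Casting flask, the second largest of four: steel tube open at both ends, outside diameter 52 mm, 74 mm tall, wall 2 mm, loose, upright on the wooden draining rack. This point: centre of the tube, on its axis, 37 mm above its lower edge; z is its axis, x lies along the row at the start. Neighbours stand 80 mm away along the row, so grasp the outside from above with the fingers on the two sides across the row.
- flask_60_mid (a point): Casting flask, the largest of four: steel tube open at both ends, outside diameter 60 mm, 84 mm tall, wall 2 mm, loose, upright on the wooden draining rack. This point: centre of the tube, on its axis, 42 mm above its lower edge; z is its axis, x lies along the row at the start. Neighbours stand 80 mm away along the row, so grasp the outside from above with the fingers on the two sides across the row.
- base_36: Red-brown rubber sprue base, the smallest of four, fixed in the metal tray, for the 36 mm flask: 57 mm across, with a blue wax tree in the middle (top 46 mm above the underside, 7 mm radius). Flat seat 8 mm above the underside; round it a rim 17 mm high, 42 mm wide inside at the seat, flaring to 52 mm. Origin: centre of the underside; z up, x along the row; neighbours 80 mm apart.
- base_44: Red-brown rubber sprue base, the second smallest of four, fixed in the metal tray, for the 44 mm flask: 65 mm across, with a blue wax tree in the middle (top 56 mm above the underside, 11 mm radius). Flat seat 8 mm above the underside; round it a rim 17 mm high, 50 mm wide inside at the seat, flaring to 60 mm. Origin: centre of the underside; z up, x along the row; neighbours 80 mm apart.
- base_52: Red-brown rubber sprue base, the second largest of four, fixed in the metal tray, for the 52 mm flask: 73 mm across, with a blue wax tree in the middle (top 66 mm above the underside, 15 mm radius). Flat seat 8 mm above the underside; round it a rim 17 mm high, 58 mm wide inside at the seat, flaring to 68 mm. Origin: centre of the underside; z up, x along the row; neighbours 80 mm apart.
- base_60: Red-brown rubber sprue base, the largest of four, fixed in the metal tray, for the 60 mm flask: 81 mm across, with a blue wax tree in the middle (top 76 mm above the underside, 19 mm radius). Flat seat 8 mm above the underside; round it a rim 17 mm high, 66 mm wide inside at the seat, flaring to 76 mm. Origin: centre of the underside; z up, x along the row; neighbours 80 mm apart.

How it is judged:
At the end, for the whole second after the job is handed in: All four flasks stand released and still on the base of their own size: axis within 7 mm of the base's centre, lower edge within 3 mm of the seat (fully down inside the rim), upright within 5 degrees (horizontal distance between flask_36_mid and base_36 below 0.007 m and z of flask_36_mid in the frame of base_36 between 0.031 and 0.038 m and angle between each of flask_36_mid, flask_44_mid, flask_52_mid, flask_60_mid's own z axis and vertical below 0.09 rad and linear speed of each of flask_36, flask_44, flask_52, flask_60 below 0.02 m/s and horizontal distance between flask_44_mid and base_44 below 0.007 m and z of flask_44_mid in the frame of base_44 between 0.036 and 0.043 m and horizontal distance between flask_52_mid and base_52 below 0.007 m and z of flask_52_mid in the frame of base_52 between 0.041 and 0.048 m and horizontal distance between flask_60_mid and base_60 below 0.007 m and z of flask_60_mid in the frame of base_60 between 0.046 and 0.053 m); the robot touches nothing.
It fails at once if a flask is dropped onto its base (faster than 0.6 m/s when less than 40 mm above its seat) ((horizontal distance between flask_36_mid and base_36 below 0.03 m and z of flask_36_mid in the frame of base_36 below 0.075 m and linear speed of flask_36 above 0.6 m/s) or (horizontal distance between flask_44_mid and base_44 below 0.03 m and z of flask_44_mid in the frame of base_44 below 0.08 m and linear speed of flask_44 above 0.6 m/s) or (horizontal distance between flask_52_mid and base_52 below 0.03 m and z of flask_52_mid in the frame of base_52 below 0.085 m and linear speed of flask_52 above 0.6 m/s) or (horizontal distance between flask_60_mid and base_60 below 0.03 m and z of flask_60_mid in the frame of base_60 below 0.09 m and linear speed of flask_60 above 0.6 m/s)).
It also fails if it takes over 96 s, if anything falls off the work surface, if the arm or the gripper's body presses on something with over 40 N, if the wrist force passes 120 N, or if a joint passes its speed limit or range.

## Working session

There is one attempt and no reset: what is moved stays moved. The work goes in short steps, Python scripts to look and compute and a tool call to move; the robot and the scene stay as the last step left them, time stands still between calls to the robot, and variables do not carry over. Pictures are saved under pics/ and viewed, and the job is handed in when it is done.

Besides the shell and the picture viewer there is one more tool, called after ">>>" as name(argument=value, ...) on one line, values as JSON. drive_tool: Moves the arm, as the interface text tells. Its arguments: {"type":"object","properties":{"steps":{"type":"array"}},"required":["steps"]}

```bash
ls; mkdir -p pics; cat > h.py <<'E'
import numpy as np,cv2
from workcell import bot,vision,job_done
def snap(n,f):
    im,d=vision.camera(n); cv2.imwrite('pics/'+f,im[:,:,::-1]); np.savez('pics/'+f[:-4],im=im,d=d,**{k:np.array(v) for k,v in vision.camera_model(n).items()}); return im,d
def load(f): return np.load('pics/'+f+'.npz')
def world(z,uv,dep):
    R=cv2.Rodrigues(z['rvec'])[0]
    n=cv2.undistortPoints(np.array(uv,float).reshape(-1,1,2),z['mtx'],z['D'])[:,0]
    P=np.c_[n,np.ones(len(n))]*np.array(dep).reshape(-1,1)
    return (P-z['tvec'].ravel())@R
def plane(z,uv,h):
    R=cv2.Rodrigues(z['rvec'])[0]
    n=cv2.undistortPoints(np.array(uv,float).reshape(-1,1,2),z['mtx'],z['D'])[:,0]
    d=np.c_[n,np.ones(len(n))]@R; o=-R.T@z['tvec'].ravel()
    return o+d*((h-o[2])/d[:,2])[:,None]
E
python3 - <<'E'
from h import *
print(bot.get_obs())
for n in ['scene','top','wrist']: snap(n,n+'0.png')
for n in ['scene','top','wrist']:
    z=load(n+'0'); R=cv2.Rodrigues(z['rvec'])[0]; print(n,-R.T@z['tvec'].ravel(),R[2],z['mtx'][0,0])
E
```

```text
pics
{'clock': 0.0, 'joint_pos': array([1.17601591e+00, 2.41395270e-01, 3.73474525e-03, 1.33519070e+00,
       2.02255575e-05, 1.57079535e+00]), 'joint_vel': array([-0.0003881 , -0.00228987,  0.0001233 ,  0.00027782, -0.00045021,
       -0.00025156]), 'tau': array([ 7.20723947e-04, -3.72320473e+01,  2.52406043e+01,  1.70325249e-02,
        1.37929223e-04, -1.42405906e-06]), 'eef_pos': array([0.19211608, 0.46110463, 0.30302565]), 'tool_rot': array([ 8.32046620e-01,  5.54704756e-01, -8.60494760e-04,  5.61515139e-04]), 'ft_force': array([-1.04241187, -0.5582988 ,  0.64370165]), 'ft_torque': array([-0.02773564, -0.01411112,  0.02566219]), 'grip_width': 0.08568549433977514}
scene [ 0.14834291 -0.37245424  0.71795064] [ 0.47329307  0.4237561  -0.7722852 ] 521.0041106006038
top [ 0.34728038 -0.00977332  0.88991971] [ 0.24006973 -0.03535528 -0.97011161] 492.8217619574189
wrist [0.12301453 0.48975165 0.37383303] [ 0.26673738 -0.11246432 -0.95718491] 338.902094476496
```

View pics/top0.png

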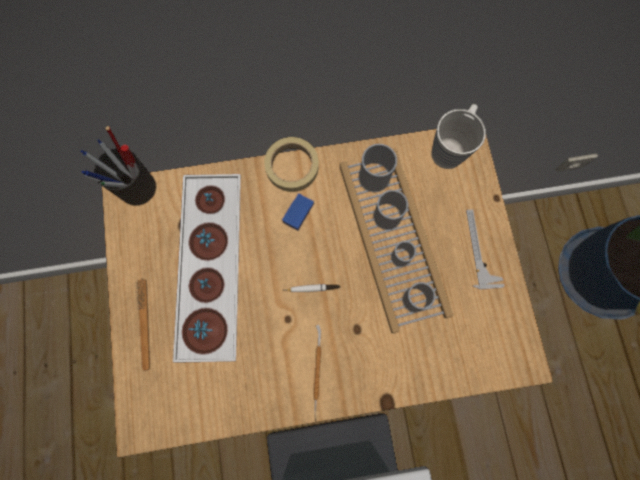

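View pics/scene0.png

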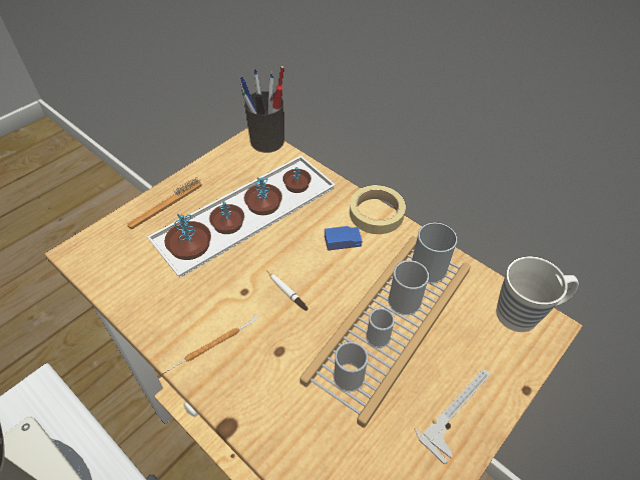

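View pics/wrist0.png

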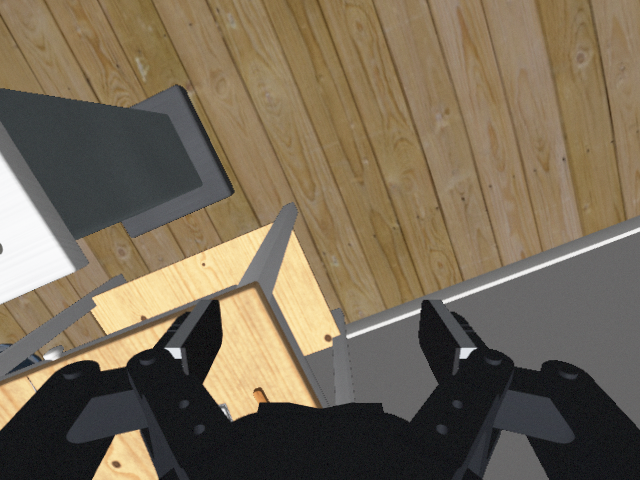

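The top view has the tray on the left, with bases at about (210,199), (208,240), (207,285) and (205,330). From far to near they look like 36, 52, 44, 60. The rack is on the right, with flasks at (379,165), (391,209), (402,253) and (418,297), which look like 60, 52, 36, 44. I'll measure them using depth.

```bash
cat > meas.py <<'E'
from h import *
from scipy.optimize import least_squares
def cloud(f):
    z=load(f); d=z['d']; v,u=np.nonzero(d>0.05)
    return world(z,np.c_[u,v],d[v,u]),z['im'][v,u].astype(float),np.c_[u,v]
def fit(p):
    f=lambda c:np.hypot(p[:,0]-c[0],p[:,1]-c[1])-c[2]
    r=least_squares(f,[*p[:,:2].mean(0),.025],loss='soft_l1',f_scale=.001)
    return r.x,np.std(f(r.x))
def fitr(p,R):
    f=lambda c:np.hypot(p[:,0]-c[0],p[:,1]-c[1])-R
    r=least_squares(f,p[:,:2].mean(0),loss='soft_l1',f_scale=.001)
    return r.x,np.median(abs(f(r.x)))
E
python3 - <<'E'
from meas import *
g={}
for n in ['top0','scene0']:
    z=load(n);P,C,uv=cloud(n)
    print(n,'table z',np.median(P[(abs(P[:,2])<.02)&(P[:,0]>.3)&(abs(P[:,1])<.05),2]))
    # rough flask centres from top image
    fl=plane(load('top0'),[(379,150),(391,195),(402,245),(418,288)],.09)[:,:2]
    for c in fl:
        k=(np.hypot(*(P[:,:2]-c).T)<.045)&(P[:,2]>.02)&(P[:,2]<.15)
        q=P[k]; zt=np.percentile(q[:,2],98); s=q[q[:,2]>zt-.004]
        print('fl',c.round(3),zt.round(4),len(s),fit(s)[0].round(4),fit(s)[1].round(4))
    red=(C[:,0]>1.5*C[:,1])&(C[:,0]<150)&(P[:,1]>.1)&(C[:,2]>.5*C[:,1])&(P[:,2]>-.01)&(P[:,2]<.06)
    bs=plane(load('top0'),[(210,199),(208,240),(207,285),(205,330)],.02)[:,:2]
    for c in bs:
        q=P[red&(np.hypot(*(P[:,:2]-c).T)<.043)]; zt=np.percentile(q[:,2],95); s=q[q[:,2]>zt-.003]
        print('b',c.round(3),len(q),zt.round(4),np.percentile(q[:,2],[5,25,50]).round(4),len(s),fit(s)[0].round(4),fit(s)[1].round(4), (q.max(0)-q.min(0)).round(3))
E
```

```text
top0 table z -0.0010950981782829514
fl [ 0.682 -0.169] 0.0999 114 [ 0.6613 -0.164   0.0294] 0.0009
fl [ 0.598 -0.174] 0.0976 40 [ 0.669  -0.1636  0.0359] 0.0009
fl [ 0.509 -0.175] 0.0709 88 [ 0.5031 -0.1822  0.0174] 0.0008
fl [ 0.434 -0.186] 0.0808 123 [ 0.4237 -0.1918  0.0208] 0.0008
b [0.666 0.144] 420 0.0153 [0.0066 0.0081 0.0094] 78 [0.6673 0.146  0.0234] 0.0061 [0.05  0.048 0.014]
b [0.589 0.156] 698 0.0142 [0.0065 0.0082 0.0096] 175 [0.5896 0.1615 0.0274] 0.0076 [0.064 0.066 0.015]
b [0.507 0.167] 647 0.0144 [0.0065 0.0082 0.0096] 163 [0.5096 0.1753 0.0225] 0.0071 [0.071 0.057 0.014]
b [0.43  0.179] 1089 0.0151 [0.0064 0.008  0.0094] 194 [0.4306 0.1841 0.033 ] 0.008 [0.073 0.073 0.016]
scene0 table z -0.00040610046202205305
fl [ 0.682 -0.169] 0.0999 162 [ 0.6627 -0.1638  0.0286] 0.001
fl [ 0.598 -0.174] 0.097 81 [ 0.6607 -0.1642  0.0268] 0.0011
fl [ 0.509 -0.175] 0.0706 144 [ 0.5043 -0.182   0.0169] 0.0009
fl [ 0.434 -0.186] 0.0806 213 [ 0.4249 -0.1911  0.0209] 0.0009
b [0.666 0.144] 278 0.0186 [0.0074 0.0092 0.0106] 59 [0.6685 0.1457 0.0261] 0.0048 [0.054 0.054 0.015]
b [0.589 0.156] 473 0.0177 [0.0075 0.009  0.0104] 73 [0.5895 0.1579 0.0335] 0.008 [0.069 0.074 0.017]
b [0.507 0.167] 439 0.0183 [0.0076 0.009  0.0103] 78 [0.51   0.1692 0.0302] 0.0068 [0.075 0.062 0.014]
b [0.43  0.179] 846 0.0182 [0.0077 0.0092 0.0106] 130 [0.4314 0.1809 0.0379] 0.0085 [0.078 0.08  0.022]
```

```bash
cat > m2.py <<'E'
from meas import *
def rowfit(sets,Rs,idx,x0):
    # sets: list of pts; row: c0 + idx*0.08*(cos,sin)
    def f(p):
        o=[]
        for s,R,i in zip(sets,Rs,idx):
            c=p[:2]+i*.08*np.array([np.cos(p[2]),np.sin(p[2])]); o.append(np.hypot(*(s[:,:2]-c).T)-R)
        return np.concatenate(o)
    r=least_squares(f,x0,loss='soft_l1',f_scale=.001); p=r.x
    return p,np.median(abs(f(p))),np.array([p[:2]+i*.08*np.array([np.cos(p[2]),np.sin(p[2])]) for i in idx])
if __name__=='__main__':
  for n in ['top0','scene0']:
    P,C,uv=cloud(n); z=load(n)
    cs=[(.662,-.164),(.583,-.173),(.5035,-.182),(.424,-.1915)];hs=[.1,.09,.07,.08];Rs=[.03,.026,.018,.022]
    S=[]
    for c,h,R in zip(cs,hs,Rs):
        rr=np.hypot(*(P[:,:2]-c).T)
        s=P[(rr<R+.006)&(rr>R-.006)&(abs(P[:,2]-h)<.004)]; S.append(s)
        print('F',len(s),np.percentile(s[:,2],95).round(4),fitr(s,R-.001)[0].round(4))
    p,e,c=rowfit(S,np.array(Rs)-.001,[0,1,2,3],[.662,-.164,-1.69]);print('flaskrow',p.round(4),e.round(5));print(c.round(4))
    hsv=cv2.cvtColor(z['im'],cv2.COLOR_RGB2HSV)
    m=((hsv[...,0]<12)|(hsv[...,0]>172))&(hsv[...,1]>90)&(hsv[...,2]<150)
    m=m.astype(np.uint8)*255
    bc=[(.668,.1458),(.589,.159),(.510,.170),(.431,.182)];Rb=[.0285,.0365,.0325,.0405]
    cn,_=cv2.findContours(m,cv2.RETR_EXTERNAL,cv2.CHAIN_APPROX_NONE)
    S=[]
    big=np.concatenate([c[:,0] for c in cn if cv2.contourArea(c)>150])
    for zt in (.0175,):
      w=plane(z,big,zt)
      for c,R in zip(bc,Rb):
        rr=np.hypot(*(w[:,:2]-c).T); s=w[abs(rr-R)<.006]; S.append(s)
        print('B',len(s),fit(s)[0].round(4),fitr(s,R)[0].round(4),fitr(s,R)[1].round(5))
      p,e,c=rowfit(S,Rb,[0,1,2,3],[.668,.146,-4.56+2*np.pi-np.pi*2*0]);print('baserow',p.round(4),e.round(5));print(c.round(4))
    # tray floor z
    k=(P[:,0]>.44)&(P[:,0]<.66)&(P[:,1]>.11)&(P[:,1]<.21)&(C.min(1)>120)
    print('tray',np.percentile(P[k,2],[10,50,90]).round(4))
E
python3 m2.py
```

```text
F 160 0.1004 [ 0.6617 -0.1641]
F 148 0.0903 [ 0.5826 -0.1732]
F 102 0.0711 [ 0.5031 -0.1821]
F 131 0.081 [ 0.4237 -0.1918]
flaskrow [ 0.662  -0.164  -3.0261] 0.00072
[[ 0.662  -0.164 ]
 [ 0.5825 -0.1732]
 [ 0.503  -0.1824]
 [ 0.4236 -0.1917]]
B 71 [0.6666 0.1455 0.0247] [0.6696 0.1447] 0.00311
B 89 [0.588  0.1574 0.0324] [0.5914 0.1593] 0.00319
B 84 [0.5088 0.1691 0.0284] [0.5122 0.1706] 0.00321
B 114 [0.4297 0.1807 0.0369] [0.4324 0.1822] 0.00287
baserow [0.67   0.1469 2.9933] 0.00331
[[0.67   0.1469]
 [0.5909 0.1588]
 [0.5117 0.1706]
 [0.4326 0.1824]]
tray [-0.0013  0.001   0.008 ]
F 222 0.1009 [ 0.6627 -0.1638]
F 216 0.091 [ 0.5835 -0.173 ]
F 152 0.0712 [ 0.5042 -0.182 ]
F 225 0.0811 [ 0.4248 -0.1911]
flaskrow [ 0.663  -0.1638 -3.0276] 0.00071
[[ 0.663  -0.1638]
 [ 0.5835 -0.1729]
 [ 0.504  -0.182 ]
 [ 0.4246 -0.1911]]
B 86 [0.6681 0.1455 0.0268] [0.6676 0.1446] 0.00243
B 101 [0.5887 0.1572 0.0347] [0.5886 0.157 ] 0.00231
B 103 [0.5097 0.1678 0.0309] [0.5093 0.1672] 0.00215
B 113 [0.4301 0.1793 0.0395] [0.4299 0.179 ] 0.0015
baserow [0.6676 0.1448 2.999 ] 0.00205
[[0.6676 0.1448]
 [0.5884 0.1562]
 [0.5092 0.1676]
 [0.4301 0.179 ]]
tray [-0.0008  0.0014  0.0108]
```

```bash
cat > plan.py <<'E'
from h import *
import sys
from scipy.spatial.transform import Rotation as Ro
F={36:(.5036,-.1822,.0705),44:(.4241,-.1914,.0805),52:(.583,-.1730,.0905),60:(.6625,-.1639,.1005)}
B={36:(.6675,.1455),44:(.5093,.1685),52:(.5884,.1573),60:(.4300,.1800)}
def st():
    o=bot.get_obs();R=Ro.from_quat(o['tool_rot']).as_matrix()
    print('t',round(o['clock'],2),'p',o['eef_pos'].round(4),'xang',np.degrees(np.arctan2(R[1,0],R[0,0])).round(2),'tilt',R[:2,2].round(4),'j',o['joint_pos'].round(2),'F',o['ft_force'].round(1),'w',o['grip_width'].round(4))
    return o['eef_pos'],R
def to(x,y,z,a):
    p,R=st(); d=np.array([x,y,z])-p
    cur=np.degrees(np.arctan2(R[1,0],R[0,0]))
    t=np.radians(a);Rt=np.array([[np.cos(t),np.sin(t),0],[np.sin(t),-np.cos(t),0],[0,0,-1]])
    print('turn tool z',(cur-a).round(2),'| tool shift now',(R.T@d).round(4),'| after turn',(Rt.T@d).round(4))
if __name__=='__main__':
    k,s,z=sys.argv[1],int(sys.argv[2]),float(sys.argv[3])
    x,y=(F if k=='F' else B)[s][:2]
    to(x,y,z,96.6 if k=='F' else 81.7)
E
python3 plan.py F 60 .23
```

```text
Traceback (most recent call last):
  File "plan.py", line 18, in <module>
    to(x,y,z,96.6 if k=='F' else 81.7)
    ~~^^^^^^^^^^^^^^^^^^^^^^^^^^^^^^^^
  File "plan.py", line 11, in to
    p,R=st(); d=np.array([x,y,z])-p
        ~~^^
  File "plan.py", line 8, in st
    print('t',round(o['clock'],2),'p',o['eef_pos'].round(4),'xang',np.degrees(np.arctan2(R[1,0],R[0,0])).round(2),'tilt',R[:2,2].round(4),'j',o['joint_pos'].round(2),'F',o['ft_force'].round(1),'w',o['grip_width'].round(4))
                                                                                                                                                                                                     ^^^^^^^^^^^^^^^^^^^^^
AttributeError: 'float' object has no attribute 'round'
```

>>> drive_tool(steps=[0, 0, 0, 0, 0, -5.84, -1, 0, 0, 0, 0, 0, -5.84, -1, 0, 0, 0, 0, 0, -5.84, -1, 0, 0, 0, 0, 0, -5.84, -1, 0, 0, 0, 0, 0, -5.84, -1])

```text
clock: 0.57
eef_pos: [0.1922, 0.4613, 0.3035]
tool_rot: [0.663, 0.748, -0.0, 0.0]
ft_force: [0.4, 0.3, 0.2]
grip_width: 0.0856
```

```bash
python3 plan.py F 60 .23
```

```text
Traceback (most recent call last):
  File "plan.py", line 18, in <module>
    to(x,y,z,96.6 if k=='F' else 81.7)
    ~~^^^^^^^^^^^^^^^^^^^^^^^^^^^^^^^^
  File "plan.py", line 11, in to
    p,R=st(); d=np.array([x,y,z])-p
        ~~^^
  File "plan.py", line 8, in st
    print('t',round(o['clock'],2),'p',o['eef_pos'].round(4),'xang',np.degrees(np.arctan2(R[1,0],R[0,0])).round(2),'tilt',R[:2,2].round(4),'j',o['joint_pos'].round(2),'F',o['ft_force'].round(1),'w',o['grip_width'].round(4))
                                                                                                                                                                                                     ^^^^^^^^^^^^^^^^^^^^^
AttributeError: 'float' object has no attribute 'round'
```

```bash
sed -i "s/o\['grip_width'\].round(4)/round(float(o['grip_width']),4)/" plan.py; python3 plan.py F 60 .23
```

```text
t 0.57 p [0.1922 0.4613 0.3035] xang 96.87 tilt [-0.0004 -0.0009] j [1.18 0.24 0.   1.34 0.   1.06] F [0.4 0.3 0.2] w 0.0856
turn tool z 0.27 | tool shift now [-0.6769  0.3922  0.0739] | after turn [-0.6751  0.3953  0.0735]
```

>>> drive_tool(steps=[-0.03376, 0.0197, 0.0037, 0, 0, 0, -1, -0.03376, 0.0197, 0.0037, 0, 0, 0, -1, -0.03376, 0.0197, 0.0037, 0, 0, 0, -1, -0.03376, 0.0197, 0.0037, 0, 0, 0, -1, -0.03376, 0.0197, 0.0037, 0, 0, 0, -1, -0.03376, 0.0197, 0.0037, 0, 0, 0, -1, -0.03376, 0.0197, 0.0037, 0, 0, 0, -1, -0.03376, 0.0197, 0.0037, 0, 0, 0, -1])

```text
clock: 1.23
eef_pos: [0.3804, 0.2095, 0.2741]
tool_rot: [0.665, 0.747, 0.0, -0.0]
ft_force: [0.9, 1.5, -0.6]
grip_width: 0.0854
```

>>> drive_tool(steps=[-0.03376, 0.0197, 0.0037, 0, 0, 0, -1, -0.03376, 0.0197, 0.0037, 0, 0, 0, -1, -0.03376, 0.0197, 0.0037, 0, 0, 0, -1, -0.03376, 0.0197, 0.0037, 0, 0, 0, -1, -0.03376, 0.0197, 0.0037, 0, 0, 0, -1, -0.03376, 0.0197, 0.0037, 0, 0, 0, -1, -0.03376, 0.0197, 0.0037, 0, 0, 0, -1, -0.03376, 0.0197, 0.0037, 0, 0, 0, -1])

```text
clock: 1.9
eef_pos: [0.568, -0.0408, 0.2441]
tool_rot: [0.665, 0.746, -0.0, -0.0]
ft_force: [1.4, 1.2, 0.5]
grip_width: 0.0854
```

```bash
python3 plan.py F 60 .23
```

```text
t 1.9 p [ 0.568  -0.0408  0.2441] xang 96.56 tilt [-0.0007  0.0002] j [-0.07  0.41  0.08  1.25  0.   -0.19] F [1.4 1.2 0.5] w 0.0854
turn tool z -0.04 | tool shift now [-0.1331  0.0799  0.014 ] | after turn [-0.1331  0.0798  0.0141]
```

>>> drive_tool(steps=[-0.0266, 0.016, 0.0028, 0, 0, 0, -1, -0.0266, 0.016, 0.0028, 0, 0, 0, -1, -0.0266, 0.016, 0.0028, 0, 0, 0, -1, -0.0266, 0.016, 0.0028, 0, 0, 0, -1, -0.0266, 0.016, 0.0028, 0, 0, 0, -1, 0, 0, 0, 0, 0, 0, -1, 0, 0, 0, 0, 0, 0, -1])

```text
clock: 2.48
eef_pos: [0.662, -0.1633, 0.2284]
tool_rot: [0.666, 0.746, -0.001, -0.001]
ft_force: [0.4, -0.8, 0.2]
grip_width: 0.0849
```

```bash
python3 plan.py F 60 .132; python3 -c "
from h import *
snap('wrist','w1.png')"
```

```text
t 2.48 p [ 0.662  -0.1633  0.2284] xang 96.44 tilt [-0.003   0.0009] j [-0.24  0.65  0.44  1.37  0.   -0.35] F [ 0.4 -0.8  0.2] w 0.0849
turn tool z -0.16 | tool shift now [-0.0008  0.0008  0.0964] | after turn [-0.0006  0.0005  0.0964]
```

View pics/w1.png

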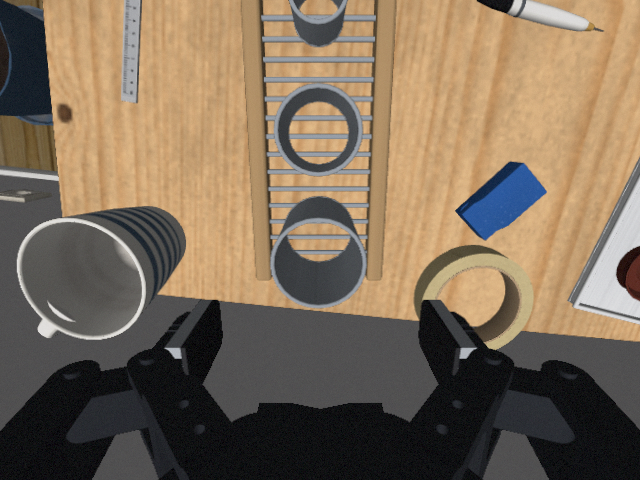

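The 60 mm flask, rim at (318,262), is centred between the fingers near column 320. The mug at left is well clear of them. Next I'll cross-check the flask positions from this view, then descend.

```bash
python3 - <<'E'
from m2 import *
P,C,uv=cloud('w1')
for c,h,R in [((.6625,-.1639),.1,.03),((.583,-.173),.09,.026)]:
    rr=np.hypot(*(P[:,:2]-c).T)
    s=P[(abs(rr-R)<.006)&(abs(P[:,2]-h)<.005)]
    print(len(s),np.percentile(s[:,2],90).round(4),fit(s)[0].round(4),fitr(s,R-.001)[0].round(4))
E
```

```text
1619 0.1022 [ 0.6612 -0.1627  0.0286] [ 0.6612 -0.1628]
1451 0.0922 [ 0.5825 -0.1721  0.0246] [ 0.5826 -0.1721]
```

>>> drive_tool(steps=[0, 0, 0.016, 0, 0, 0, -1, 0, 0, 0.016, 0, 0, 0, -1, 0, 0, 0.016, 0, 0, 0, -1, 0, 0, 0.016, 0, 0, 0, -1, 0, 0, 0.016, 0, 0, 0, -1, 0, 0, 0.016, 0, 0, 0, -1, 0, 0, 0, 0, 0, 0, -1])

```text
clock: 3.12
eef_pos: [0.6593, -0.1597, 0.1315]
tool_rot: [0.665, 0.747, -0.002, -0.003]
ft_force: [-1.1, 0.0, -0.3]
grip_width: 0.0852
```

```bash
python3 plan.py F 60 .132
```

```text
t 3.12 p [ 0.6593 -0.1597  0.1315] xang 96.69 tilt [-0.0068  0.0019] j [-0.24  0.71  0.29  1.16  0.   -0.35] F [-1.1  0.  -0.3] w 0.0852
turn tool z 0.09 | tool shift now [-0.0045  0.0026 -0.0006] | after turn [-0.0045  0.0027 -0.0005]
```

>>> drive_tool(steps=[0, 0, 0, 0, 0, 0, -1, 0, 0, 0, 0, 0, 0, -1])

```text
clock: 3.28
eef_pos: [0.6623, -0.1611, 0.1363]
tool_rot: [0.665, 0.747, 0.0, 0.001]
ft_force: [-0.5, 0.0, 0.4]
grip_width: 0.0853
```

```bash
python3 plan.py F 60 .132
```

```text
t 3.28 p [ 0.6623 -0.1611  0.1363] xang 96.64 tilt [ 0.0015 -0.0003] j [-0.24  0.7   0.29  1.16  0.   -0.35] F [-0.5  0.   0.4] w 0.0853
turn tool z 0.04 | tool shift now [-0.0028 -0.0002  0.0043] | after turn [-0.0028 -0.0001  0.0043]
```

>>> drive_tool(steps=[-0.002, 0, 0.004, 0, 0, 0, -1, 0, 0, 0, 0, 0, 0, 1, 0, 0, 0, 0, 0, 0, 1, 0, 0, 0, 0, 0, 0, 1, 0, 0, 0, 0, 0, 0, 1, 0, 0, 0, 0, 0, 0, 1, 0, 0, 0, 0, 0, 0, 1])

```text
clock: 3.87
eef_pos: [0.6629, -0.1641, 0.1319]
tool_rot: [0.665, 0.746, 0.0, 0.001]
ft_force: [-0.1, 0.3, 4.7]
grip_width: 0.0595
```

>>> drive_tool(steps=[0, 0, 0, 0, 0, 0, 1, 0, 0, 0, 0, 0, 0, 1])

```text
clock: 4.03
eef_pos: [0.6628, -0.1641, 0.1319]
tool_rot: [0.665, 0.746, 0.0, 0.001]
ft_force: [-0.2, -0.2, 5.8]
grip_width: 0.0596
```

```bash
python3 plan.py F 60 .132
```

```text
t 4.03 p [ 0.6628 -0.1641  0.1319] xang 96.57 tilt [ 0.002  -0.0005] j [-0.24  0.71  0.29  1.15 -0.   -0.36] F [-0.2 -0.2  5.8] w 0.0596
turn tool z -0.03 | tool shift now [ 0.0003 -0.0003 -0.0001] | after turn [ 0.0003 -0.0003 -0.0001]
```

>>> drive_tool(steps=[0, 0, -0.015, 0, 0, 0, 1, 0, 0, -0.025, 0, 0, 0, 1, 0, 0, -0.025, 0, 0, 4.97, 1, 0, 0, -0.025, 0, 0, 4.97, 1, 0, 0, -0.025, 0, 0, 4.97, 1, 0, 0, 0, 0, 0, 0, 1, 0, 0, 0, 0, 0, 0, 1])

```text
clock: 4.62
eef_pos: [0.6629, -0.164, 0.2468]
tool_rot: [0.756, 0.654, 0.001, 0.001]
ft_force: [0.3, 0.6, -1.7]
grip_width: 0.0594
```

```bash
python3 plan.py B 60 .247
```

```text
t 4.62 p [ 0.6629 -0.164   0.2468] xang 81.74 tilt [ 0.0027 -0.0007] j [-0.24  0.64  0.47  1.4  -0.   -0.1 ] F [ 0.3  0.6 -1.7] w 0.0594
turn tool z 0.04 | tool shift now [ 0.307  -0.2799 -0.001 ] | after turn [ 3.068e-01 -2.801e-01 -2.000e-04]
```

>>> drive_tool(steps=[0.0131, -0.012, 0, 0, 0, 0, 1, 0.0219, -0.02, 0, 0, 0, 0, 1, 0.0219, -0.02, 0, 0, 0, 0, 1, 0.0219, -0.02, 0, 0, 0, 0, 1, 0.0219, -0.02, 0, 0, 0, 0, 1, 0.0219, -0.02, 0, 0, 0, 0, 1, 0.0219, -0.02, 0, 0, 0, 0, 1, 0.0219, -0.02, 0, 0, 0, 0, 1])

```text
clock: 5.28
eef_pos: [0.5336, 0.0237, 0.243]
tool_rot: [0.756, 0.654, -0.002, -0.002]
ft_force: [0.4, -0.7, -0.7]
grip_width: 0.0597
```

>>> drive_tool(steps=[0.0219, -0.02, 0, 0, 0, 0, 1, 0.0219, -0.02, 0, 0, 0, 0, 1, 0.0219, -0.02, 0, 0, 0, 0, 1, 0.0219, -0.02, 0, 0, 0, 0, 1, 0.0219, -0.02, 0, 0, 0, 0, 1, 0.0219, -0.02, 0, 0, 0, 0, 1, 0.0088, -0.008, 0, 0, 0, 0, 1, 0, 0, 0, 0, 0, 0, 1])

```text
clock: 5.95
eef_pos: [0.4272, 0.1813, 0.2439]
tool_rot: [0.755, 0.656, -0.002, -0.001]
ft_force: [-0.2, -0.2, -1.8]
grip_width: 0.0596
```

>>> drive_tool(steps=[0, 0, 0, 0, 0, 0, 1, 0, 0, 0, 0, 0, 0, 1])

```text
clock: 6.12
eef_pos: [0.4298, 0.1793, 0.2448]
tool_rot: [0.757, 0.654, -0.001, 0.0]
ft_force: [-0.1, -0.0, -1.5]
grip_width: 0.0595
```

```bash
python3 plan.py B 60 .125; python3 -c "
from h import *
snap('top','top1.png');snap('scene','scene1.png')"
```

```text
t 6.12 p [0.4298 0.1793 0.2448] xang 81.66 tilt [-0.0011 -0.0011] j [ 0.4   0.21 -0.19  1.17 -0.    0.54] F [-0.1 -0.  -1.5] w 0.0595
turn tool z -0.04 | tool shift now [0.0008 0.0002 0.1198] | after turn [7.000e-04 1.000e-04 1.198e-01]
```

View pics/scene1.png

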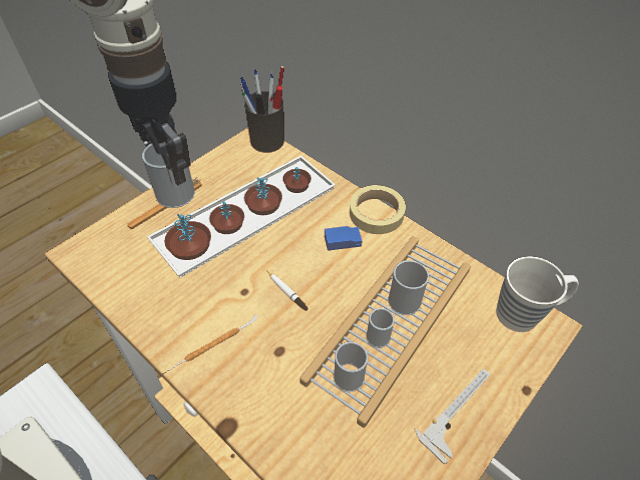

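View pics/top1.png

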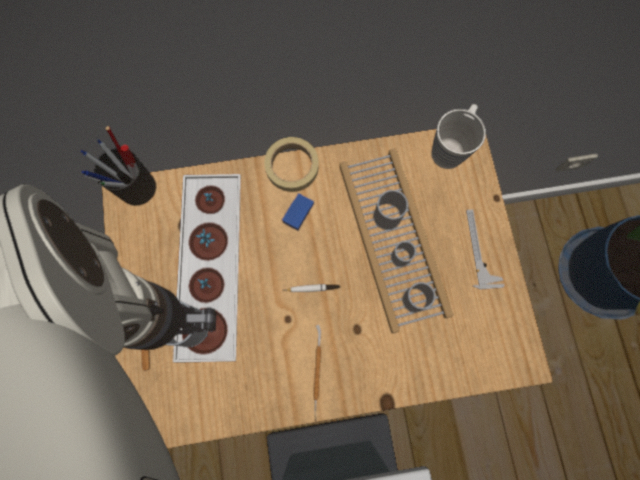

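The flask hangs upright in the grip, at about (168,175) in the scene view, over the 60 base. I'll lower it in stages.

>>> drive_tool(steps=[0.0007, 0, 0.015, 0, 0, 0, 1, 0, 0, 0.015, 0, 0, 0, 1, 0, 0, 0.015, 0, 0, 0, 1, 0, 0, 0.015, 0, 0, 0, 1, 0, 0, 0.015, 0, 0, 0, 1, 0, 0, 0.015, 0, 0, 0, 1, 0, 0, 0, 0, 0, 0, 1, 0, 0, 0, 0, 0, 0, 1])

```text
clock: 6.88
eef_pos: [0.4297, 0.1797, 0.1551]
tool_rot: [0.757, 0.653, -0.001, -0.0]
ft_force: [-0.3, 0.6, -1.6]
grip_width: 0.0599
```

>>> drive_tool(steps=[0, 0, 0, 0, 0, 0, 1])

```text
clock: 6.97
eef_pos: [0.4305, 0.1804, 0.1563]
tool_rot: [0.757, 0.653, 0.0, 0.0]
ft_force: [0.3, -0.3, -1.4]
grip_width: 0.0593
```

```bash
python3 plan.py B 60 .125
```

```text
t 6.97 p [0.4305 0.1804 0.1563] xang 81.61 tilt [0.0009 0.0003] j [ 0.4   0.3  -0.33  0.94 -0.    0.54] F [ 0.3 -0.3 -1.4] w 0.0593
turn tool z -0.09 | tool shift now [-0.0005 -0.0005  0.0313] | after turn [-0.0005 -0.0005  0.0313]
```

>>> drive_tool(steps=[0, 0, 0.008, 0, 0, 0, 1, 0, 0, 0.008, 0, 0, 0, 1, 0, 0, 0.006, 0, 0, 0, 1, 0, 0, 0, 0, 0, 0, 1, 0, 0, 0, 0, 0, 0, 1])

```text
clock: 7.38
eef_pos: [0.4293, 0.1806, 0.1331]
tool_rot: [0.757, 0.654, -0.001, -0.0]
ft_force: [-0.3, -0.6, -1.8]
grip_width: 0.0593
```

```bash
python3 plan.py B 60 .1245; python3 -c "
from h import *
snap('scene','scene2.png');snap('wrist','w2.png')
im=load('scene2')['im'][80:320,60:380]; cv2.imwrite('pics/scene2c.png',cv2.resize(im[:,:,::-1],(800,600)))"
```

```text
t 7.38 p [0.4293 0.1806 0.1331] xang 81.68 tilt [-0.0014 -0.0006] j [ 0.4   0.33 -0.36  0.88  0.    0.54] F [-0.3 -0.6 -1.8] w 0.0593
turn tool z -0.02 | tool shift now [-0.0005  0.0008  0.0086] | after turn [-0.0005  0.0008  0.0086]
```

View pics/scene2c.png

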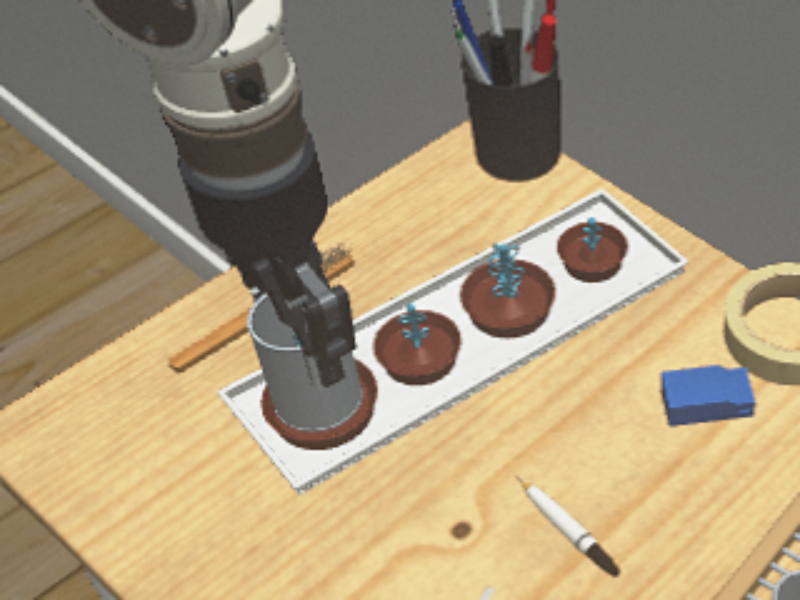

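View pics/w2.png

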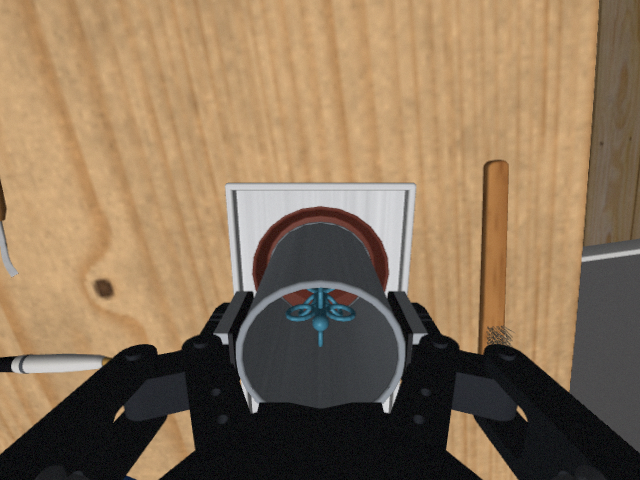

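In the wrist view the wax and base sit at column 320, on the flask's axis. In the scene crop the lower edge is just inside the rim, at about (318,420). I'll lower it the rest of the way slowly.

>>> drive_tool(steps=[0, 0, 0.002, 0, 0, 0, 1, 0, 0, 0.002, 0, 0, 0, 1, 0, 0, 0.002, 0, 0, 0, 1, 0, 0, 0.001, 0, 0, 0, 1, 0, 0, 0.001, 0, 0, 0, 1, 0, 0, 0, 0, 0, 0, 1])

```text
clock: 7.98
eef_pos: [0.4297, 0.1807, 0.1259]
tool_rot: [0.757, 0.654, -0.0, 0.0]
ft_force: [-0.8, -0.4, 0.1]
grip_width: 0.0595
```

>>> drive_tool(steps=[0, 0, 0.001, 0, 0, 0, 1, 0, 0, 0, 0, 0, 0, 1])

```text
clock: 8.15
eef_pos: [0.4297, 0.1807, 0.1258]
tool_rot: [0.757, 0.654, 0.0, 0.0]
ft_force: [-2.6, -1.9, 8.4]
grip_width: 0.0597
```

Contact is at 8 N, with TCP z 0.1258 against about 0.1245 expected. Opening now.

>>> drive_tool(steps=[0, 0, 0, 0, 0, 0, 0.3, 0, 0, 0, 0, 0, 0, -0.3, 0, 0, 0, 0, 0, 0, -1, 0, 0, 0, 0, 0, 0, -1, 0, 0, 0, 0, 0, 0, -1, 0, 0, 0, 0, 0, 0, -1, 0, 0, 0, 0, 0, 0, -1])

```text
clock: 8.73
eef_pos: [0.4298, 0.1807, 0.1245]
tool_rot: [0.757, 0.654, -0.0, -0.0]
ft_force: [-0.4, 1.0, 0.4]
grip_width: 0.0851
```

>>> drive_tool(steps=[0, 0, -0.01, 0, 0, 0, -1, 0, 0, -0.02, 0, 0, 0, -1, 0, 0, -0.03, 0, 0, 0, -1, 0, 0, -0.03, 0, 0, 0, -1, 0, 0, -0.03, 0, 0, 0, -1, 0, 0, 0, 0, 0, 0, -1])

```text
clock: 9.23
eef_pos: [0.4326, 0.1819, 0.2506]
tool_rot: [0.757, 0.654, 0.005, 0.002]
ft_force: [1.5, 0.5, -0.0]
grip_width: 0.0857
```

```bash
python3 plan.py F 52 .22; python3 - <<'E'
from meas import *
im,d=snap('wrist','w3.png')
P,C,uv=cloud('w3')
c=(.43,.18);rr=np.hypot(*(P[:,:2]-c).T)
s=P[(abs(rr-.029)<.008)&(abs(P[:,2]-.093)<.008)]
print(len(s),np.percentile(s[:,2],[50,90]).round(4),fit(s)[0].round(4),fitr(s,.029)[0].round(4))
E
```

```text
t 9.23 p [0.4326 0.1819 0.2506] xang 81.67 tilt [0.0101 0.0043] j [ 0.4   0.2  -0.18  1.17  0.    0.54] F [ 1.5  0.5 -0. ] w 0.0857
turn tool z -14.93 | tool shift now [-0.3296  0.2     0.0306] | after turn [-0.3699  0.1086  0.0306]
1276 [0.0917 0.0928] [0.4275 0.1804 0.0287] [0.4275 0.1804]
```

View pics/w3.png

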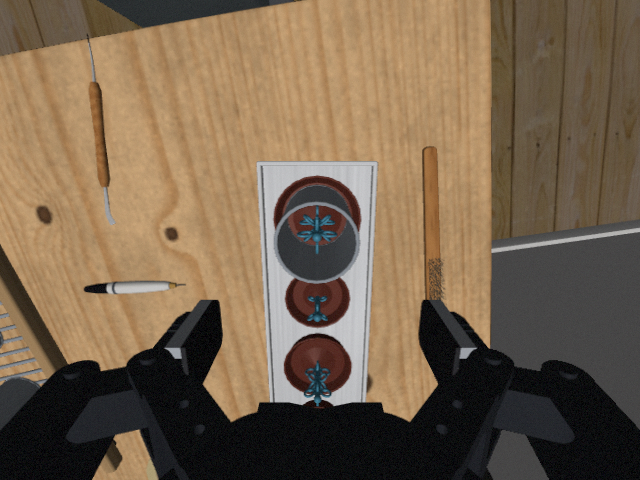

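The 60 flask is seated: rim top at z ≈ 0.093 as expected, ring at (317,243) around its wax. Next is the 52.

>>> drive_tool(steps=[0, 0, 0, 0, 0, -4.98, -1, 0, 0, 0, 0, 0, -4.98, -1, 0, 0, 0, 0, 0, -4.97, -1, -0.0336, 0.0099, 0.002, 0, 0, 0, -1, -0.0336, 0.0099, 0.002, 0, 0, 0, -1, -0.0336, 0.0099, 0.002, 0, 0, 0, -1, -0.0336, 0.0099, 0.002, 0, 0, 0, -1, -0.0336, 0.0099, 0.002, 0, 0, 0, -1])

```text
clock: 9.95
eef_pos: [0.498, 0.0181, 0.2332]
tool_rot: [0.665, 0.747, -0.001, -0.001]
ft_force: [-0.4, 1.4, -0.2]
grip_width: 0.0854
```

>>> drive_tool(steps=[-0.0336, 0.0099, 0.002, 0, 0, 0, -1, -0.0336, 0.0099, 0.002, 0, 0, 0, -1, -0.0336, 0.0099, 0.002, 0, 0, 0, -1, -0.0336, 0.0099, 0.002, 0, 0, 0, -1, -0.0336, 0.0099, 0.002, 0, 0, 0, -1, -0.03, 0.0085, 0.002, 0, 0, 0, -1, 0, 0, 0, 0, 0, 0, -1, 0, 0, 0, 0, 0, 0, -1])

```text
clock: 10.62
eef_pos: [0.578, -0.1719, 0.2203]
tool_rot: [0.666, 0.746, -0.001, -0.002]
ft_force: [-0.5, 0.7, 0.5]
grip_width: 0.0857
```

>>> drive_tool(steps=[0, 0, 0, 0, 0, 0, -1])

```text
clock: 10.7
eef_pos: [0.5777, -0.1701, 0.2212]
tool_rot: [0.665, 0.747, -0.0, -0.002]
ft_force: [-0.2, -0.1, -0.3]
grip_width: 0.0855
```

```bash
python3 plan.py F 52 .122
```

```text
t 10.7 p [ 0.5777 -0.1701  0.2212] xang 96.58 tilt [-0.0029  0.0014] j [-0.29  0.49  0.15  1.23  0.   -0.4 ] F [-0.2 -0.1 -0.3] w 0.0855
turn tool z -0.02 | tool shift now [-0.0037  0.0052  0.0991] | after turn [-0.0035  0.0049  0.0992]
```

>>> drive_tool(steps=[-0.003, 0.005, 0.004, 0, 0, 0, -1, 0, 0, 0.019, 0, 0, 0, -1, 0, 0, 0.019, 0, 0, 0, -1, 0, 0, 0.019, 0, 0, 0, -1, 0, 0, 0.019, 0, 0, 0, -1, 0, 0, 0.018, 0, 0, 0, -1, 0, 0, 0, 0, 0, 0, -1, 0, 0, 0, 0, 0, 0, -1])

```text
clock: 11.37
eef_pos: [0.5832, -0.1714, 0.1238]
tool_rot: [0.665, 0.747, -0.001, -0.001]
ft_force: [0.1, 0.4, -0.4]
grip_width: 0.0855
```

>>> drive_tool(steps=[0, 0, 0, 0, 0, 0, -1, 0, 0, 0, 0, 0, 0, -1])

```text
clock: 11.53
eef_pos: [0.585, -0.1727, 0.1264]
tool_rot: [0.665, 0.747, 0.001, 0.001]
ft_force: [-0.4, -0.5, -0.4]
grip_width: 0.0856
```

```bash
python3 plan.py F 52 .122
```

```text
t 11.53 p [ 0.585  -0.1727  0.1264] xang 96.64 tilt [ 0.0029 -0.0008] j [-0.29  0.58  0.04  1.03  0.   -0.4 ] F [-0.4 -0.5 -0.4] w 0.0856
turn tool z 0.04 | tool shift now [-0.0001 -0.002   0.0044] | after turn [-0.0001 -0.002   0.0044]
```

>>> drive_tool(steps=[0, -0.0015, 0.004, 0, 0, 0, -1, 0, 0, 0, 0, 0, 0, 1, 0, 0, 0, 0, 0, 0, 1, 0, 0, 0, 0, 0, 0, 1, 0, 0, 0, 0, 0, 0, 1, 0, 0, 0, 0, 0, 0, 1, 0, 0, 0, 0, 0, 0, 1, 0, 0, 0, 0, 0, 0, 1])

```text
clock: 12.2
eef_pos: [0.5828, -0.1732, 0.1214]
tool_rot: [0.665, 0.747, 0.0, 0.001]
ft_force: [-1.0, -0.2, 5.3]
grip_width: 0.0512
```

>>> drive_tool(steps=[0, 0, 0, 0, 0, 0, 1, 0, 0, 0, 0, 0, 0, 1])

```text
clock: 12.37
eef_pos: [0.5828, -0.1732, 0.1214]
tool_rot: [0.665, 0.747, 0.0, 0.001]
ft_force: [-1.0, 0.3, 6.0]
grip_width: 0.0515
```

```bash
python3 plan.py F 52 .122
```

```text
t 12.37 p [ 0.5828 -0.1732  0.1214] xang 96.59 tilt [ 0.0012 -0.0004] j [-0.29  0.58  0.03  1.01 -0.   -0.4 ] F [-1.   0.3  6. ] w 0.0515
turn tool z -0.01 | tool shift now [ 0.0002  0.0003 -0.0006] | after turn [ 0.0002  0.0003 -0.0006]
```

>>> drive_tool(steps=[0, 0, -0.015, 0, 0, 0, 1, 0, 0, -0.025, 0, 0, 0, 1, 0, 0, -0.025, 0, 0, 4.96, 1, 0, 0, -0.025, 0, 0, 4.97, 1, 0, 0, -0.025, 0, 0, 4.97, 1, 0, 0, 0, 0, 0, 0, 1, 0, 0, 0, 0, 0, 0, 1, 0, 0, 0, 0, 0, 0, 1])

```text
clock: 13.03
eef_pos: [0.5817, -0.1729, 0.2341]
tool_rot: [0.756, 0.654, -0.001, -0.001]
ft_force: [-0.1, 0.5, -0.9]
grip_width: 0.0515
```

```bash
python3 plan.py B 52 .236
```

```text
t 13.03 p [ 0.5817 -0.1729  0.2341] xang 81.76 tilt [-0.0024  0.0007] j [-0.29  0.49  0.18  1.27  0.   -0.15] F [-0.1  0.5 -0.9] w 0.0515
turn tool z 0.06 | tool shift now [ 0.3277 -0.0407 -0.0017] | after turn [ 0.3277 -0.0411 -0.0019]
```

>>> drive_tool(steps=[0.014, -0.0018, 0, 0, 0, 0, 1, 0.0273, -0.0034, 0, 0, 0, 0, 1, 0.0273, -0.0034, 0, 0, 0, 0, 1, 0.0273, -0.0034, 0, 0, 0, 0, 1, 0.0273, -0.0034, 0, 0, 0, 0, 1, 0.0273, -0.0034, 0, 0, 0, 0, 1, 0.0273, -0.0034, 0, 0, 0, 0, 1, 0.0273, -0.0034, 0, 0, 0, 0, 1])

```text
clock: 13.7
eef_pos: [0.5853, 0.0356, 0.2335]
tool_rot: [0.756, 0.654, -0.002, -0.001]
ft_force: [0.6, 0.5, -0.9]
grip_width: 0.0514
```

>>> drive_tool(steps=[0.0273, -0.0034, 0, 0, 0, 0, 1, 0.0273, -0.0034, 0, 0, 0, 0, 1, 0.0273, -0.0034, 0, 0, 0, 0, 1, 0.0273, -0.0034, 0, 0, 0, 0, 1, 0.0134, -0.0018, 0, 0, 0, 0, 1, 0, 0, 0, 0, 0, 0, 1, 0, 0, 0, 0, 0, 0, 1, 0, 0, 0, 0, 0, 0, 1])

```text
clock: 14.37
eef_pos: [0.5886, 0.1564, 0.2347]
tool_rot: [0.757, 0.654, -0.001, -0.0]
ft_force: [0.1, -0.2, -1.3]
grip_width: 0.0515
```

```bash
python3 plan.py B 52 .115
```

```text
t 14.37 p [0.5886 0.1564 0.2347] xang 81.69 tilt [-0.002  -0.0012] j [ 0.26  0.49  0.19  1.27 -0.    0.41] F [ 0.1 -0.2 -1.3] w 0.0515
turn tool z -0.01 | tool shift now [ 1.000e-03 -1.000e-04  1.197e-01] | after turn [ 0.0008 -0.0004  0.1197]
```

>>> drive_tool(steps=[0.0007, 0, 0.01, 0, 0, 0, 1, 0, 0, 0.018, 0, 0, 0, 1, 0, 0, 0.018, 0, 0, 0, 1, 0, 0, 0.018, 0, 0, 0, 1, 0, 0, 0.018, 0, 0, 0, 1, 0, 0, 0.015, 0, 0, 0, 1, 0, 0, 0.008, 0, 0, 0, 1, 0, 0, 0.005, 0, 0, 0, 1])

```text
clock: 15.03
eef_pos: [0.5884, 0.1564, 0.1237]
tool_rot: [0.757, 0.653, -0.001, -0.001]
ft_force: [0.5, 0.1, -1.2]
grip_width: 0.0517
```

>>> drive_tool(steps=[0, 0, 0, 0, 0, 0, 1, 0, 0, 0, 0, 0, 0, 1, 0, 0, 0, 0, 0, 0, 1])

```text
clock: 15.28
eef_pos: [0.59, 0.1578, 0.1268]
tool_rot: [0.757, 0.654, 0.001, 0.0]
ft_force: [-0.2, 0.2, -0.9]
grip_width: 0.0513
```

```bash
python3 plan.py B 52 .115;python3 -c "
from h import *
snap('wrist','w4.png')"
```

```text
t 15.28 p [0.59   0.1578 0.1268] xang 81.68 tilt [0.0021 0.0005] j [ 0.26  0.58  0.04  1.03 -0.    0.41] F [-0.2  0.2 -0.9] w 0.0513
turn tool z -0.02 | tool shift now [-0.0007 -0.0016  0.0118] | after turn [-0.0007 -0.0016  0.0118]
```

View pics/w4.png

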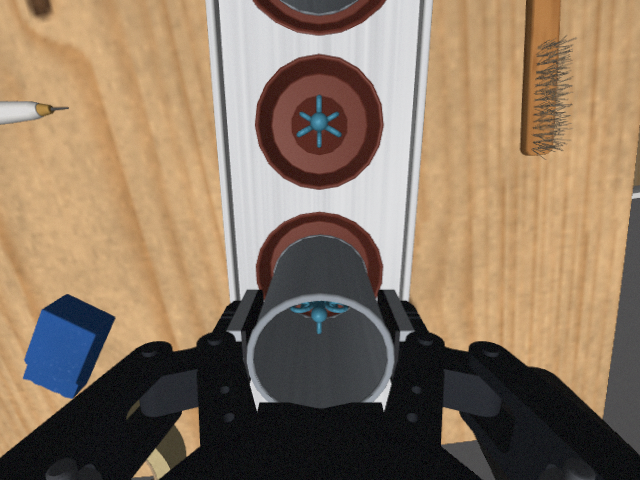

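The 52 is around its wax at column 320 and inside the rim. I'll lower the last ~12 mm.

>>> drive_tool(steps=[-0.0005, -0.001, 0.003, 0, 0, 0, 1, 0, 0, 0.003, 0, 0, 0, 1, 0, 0, 0.002, 0, 0, 0, 1, 0, 0, 0.001, 0, 0, 0, 1, 0, 0, 0.001, 0, 0, 0, 1, 0, 0, 0.001, 0, 0, 0, 1, 0, 0, 0, 0, 0, 0, 1])

```text
clock: 15.92
eef_pos: [0.5881, 0.1575, 0.1154]
tool_rot: [0.756, 0.654, 0.0, 0.0]
ft_force: [-2.3, -0.9, 3.5]
grip_width: 0.0513
```

>>> drive_tool(steps=[0, 0, 0.001, 0, 0, 0, 1, 0, 0, 0, 0, 0, 0, 1])

```text
clock: 16.08
eef_pos: [0.5881, 0.1574, 0.1154]
tool_rot: [0.756, 0.654, 0.0, 0.0]
ft_force: [-4.7, -2.0, 10.0]
grip_width: 0.0514
```

>>> drive_tool(steps=[0, 0, 0, 0, 0, 0, 0.3, 0, 0, 0, 0, 0, 0, -0.3, 0, 0, 0, 0, 0, 0, -1, 0, 0, 0, 0, 0, 0, -1, 0, 0, 0, 0, 0, 0, -1, 0, 0, 0, 0, 0, 0, -1, 0, 0, 0, 0, 0, 0, -1])

```text
clock: 16.67
eef_pos: [0.5882, 0.1574, 0.1134]
tool_rot: [0.756, 0.654, -0.0, -0.0]
ft_force: [0.2, 0.2, -0.5]
grip_width: 0.0855
```

>>> drive_tool(steps=[0, 0, -0.01, 0, 0, 0, -1, 0, 0, -0.02, 0, 0, 0, -1, 0, 0, -0.03, 0, 0, 0, -1, 0, 0, -0.03, 0, 0, 0, -1, 0, 0, -0.02, 0, 0, 0, -1, 0, 0, 0, 0, 0, 0, -1])

```text
clock: 17.17
eef_pos: [0.5908, 0.1581, 0.2305]
tool_rot: [0.756, 0.654, 0.005, 0.002]
ft_force: [1.0, -0.1, 1.0]
grip_width: 0.0852
```

```bash
python3 plan.py F 36 .20; python3 - <<'E'
from meas import *
im,d=snap('wrist','w5.png')
P,C,uv=cloud('w5')
c=(.5884,.1573);rr=np.hypot(*(P[:,:2]-c).T)
s=P[(abs(rr-.025)<.008)&(abs(P[:,2]-.083)<.008)]
print(len(s),np.percentile(s[:,2],[50,90]).round(4),fit(s)[0].round(4),fitr(s,.025)[0].round(4))
E
```

```text
t 17.17 p [0.5908 0.1581 0.2305] xang 81.7 tilt [0.0107 0.0028] j [ 0.26  0.49  0.18  1.25 -0.    0.41] F [ 1.  -0.1  1. ] w 0.0852
turn tool z -14.9 | tool shift now [-0.3495 -0.0374  0.0286] | after turn [-0.3281 -0.1257  0.0305]
1201 [0.0816 0.0827] [0.5865 0.1574 0.0247] [0.5865 0.1574]
```

View pics/w5.png

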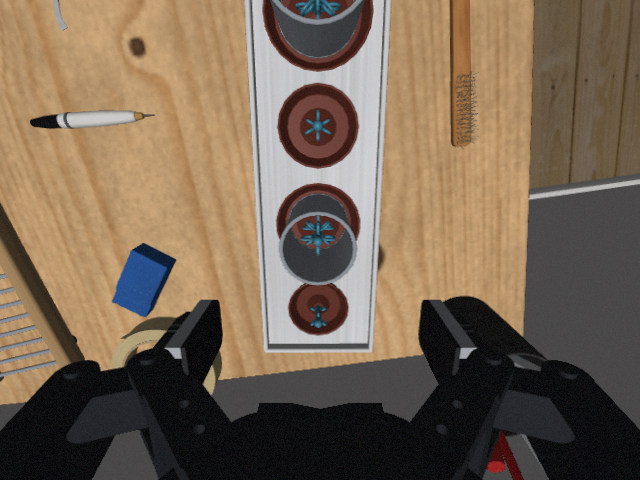

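The 52 is seated, rim top at 0.083, ring at (318,248). I'll go for the 36 and work out where the pen cup is for later.

>>> drive_tool(steps=[0, 0, 0, 0, 0, -4.97, -1, 0, 0, 0, 0, 0, -4.97, -1, 0, 0, 0, 0, 0, -4.96, -1, -0.0298, -0.0114, 0.002, 0, 0, 0, -1, -0.0298, -0.0114, 0.002, 0, 0, 0, -1, -0.0298, -0.0114, 0.002, 0, 0, 0, -1, -0.0298, -0.0114, 0.002, 0, 0, 0, -1, -0.0298, -0.0114, 0.002, 0, 0, 0, -1])

```text
clock: 17.88
eef_pos: [0.5473, 0.0017, 0.2125]
tool_rot: [0.665, 0.747, -0.001, -0.001]
ft_force: [-0.0, -0.7, -0.2]
grip_width: 0.0852
```

>>> drive_tool(steps=[-0.0298, -0.0114, 0.002, 0, 0, 0, -1, -0.0298, -0.0114, 0.002, 0, 0, 0, -1, -0.0298, -0.0114, 0.002, 0, 0, 0, -1, -0.0298, -0.0114, 0.002, 0, 0, 0, -1, -0.0298, -0.0114, 0.002, 0, 0, 0, -1, -0.0298, -0.0114, 0.002, 0, 0, 0, -1, 0, 0, 0, 0, 0, 0, -1, 0, 0, 0, 0, 0, 0, -1])

```text
clock: 18.55
eef_pos: [0.5001, -0.1838, 0.2006]
tool_rot: [0.667, 0.745, -0.0, -0.001]
ft_force: [-0.0, 0.1, 0.4]
grip_width: 0.0854
```

>>> drive_tool(steps=[0, 0, 0, 0, 0, 0, -1, 0, 0, 0, 0, 0, 0, -1])

```text
clock: 18.72
eef_pos: [0.5013, -0.1815, 0.2013]
tool_rot: [0.665, 0.747, -0.0, -0.001]
ft_force: [-0.1, 0.2, 0.4]
grip_width: 0.0851
```

```bash
python3 plan.py F 36 .102; python3 - <<'E'
from meas import *
snap('wrist','w6.png')
P,C,uv=cloud('w6')
for c,h,R in [((.5036,-.1822),.0705,.018),((.4241,-.1914),.0805,.022)]:
    rr=np.hypot(*(P[:,:2]-c).T)
    s=P[(abs(rr-R)<.007)&(abs(P[:,2]-h)<.005)]
    print(len(s),np.percentile(s[:,2],90).round(4),fit(s)[0].round(4),fitr(s,R-.001)[0].round(4))
for n in ['top0','scene0']:
    P,C,uv=cloud(n)
    s=P[(P[:,1]>.2)&(P[:,0]>.55)&(P[:,0]<.85)&(P[:,1]<.4)&(P[:,2]>.04)]
    print('cup',s.min(0).round(3),s.max(0).round(3))
    for a,b in [(.04,.08),(.08,.12),(.12,.2)]:
        q=s[(s[:,2]>a)&(s[:,2]<b)]; print(a,q[:,1].min().round(3), q[np.argmin(q[:,1])].round(3))
E
```

```text
t 18.72 p [ 0.5013 -0.1815  0.2013] xang 96.68 tilt [-0.0008  0.0007] j [-0.35  0.37 -0.09  1.11  0.   -0.46] F [-0.1  0.2  0.4] w 0.0851
turn tool z 0.08 | tool shift now [-0.001   0.0023  0.0993] | after turn [-0.0009  0.0022  0.0993]
841 0.0715 [ 0.5028 -0.1818  0.0168] [ 0.5028 -0.1818]
1363 0.0816 [ 0.424  -0.191   0.0207] [ 0.424 -0.191]
cup [0.677 0.2   0.04 ] [0.782 0.4   0.426]
0.04 0.2 [0.778 0.2   0.052]
0.08 0.2 [0.779 0.2   0.083]
0.12 0.2 [0.779 0.2   0.193]
cup [0.679 0.2   0.04 ] [0.785 0.4   0.303]
0.04 0.2 [0.782 0.2   0.078]
0.08 0.2 [0.779 0.2   0.105]
0.12 0.2 [0.782 0.2   0.148]
```

>>> drive_tool(steps=[-0.001, 0.002, 0.015, 0, 0, 0, -1, 0, 0, 0.018, 0, 0, 0, -1, 0, 0, 0.018, 0, 0, 0, -1, 0, 0, 0.018, 0, 0, 0, -1, 0, 0, 0.018, 0, 0, 0, -1, 0, 0, 0.01, 0, 0, 0, -1, 0, 0, 0, 0, 0, 0, -1, 0, 0, 0, 0, 0, 0, -1])

```text
clock: 19.43
eef_pos: [0.5035, -0.1826, 0.1045]
tool_rot: [0.665, 0.747, -0.0, -0.0]
ft_force: [-0.0, -0.4, -0.0]
grip_width: 0.0855
```

>>> drive_tool(steps=[0, 0, 0, 0, 0, 0, -1, 0, 0, 0, 0, 0, 0, -1])

```text
clock: 19.6
eef_pos: [0.5044, -0.1834, 0.106]
tool_rot: [0.665, 0.747, 0.0, 0.001]
ft_force: [-0.1, 0.1, 0.3]
grip_width: 0.0854
```

```bash
python3 plan.py F 36 .102; python3 - <<'E'
from meas import *
for n in ['top0','scene0']:
    P,C,uv=cloud(n)
    s=P[(P[:,1]>.19)&(P[:,0]>.55)&(P[:,0]<.765)&(P[:,1]<.4)&(P[:,2]>.03)]
    for a,b in [(.03,.08),(.08,.11),(.11,.2)]:
        q=s[(s[:,2]>a)&(s[:,2]<b)]; print(n,a,np.percentile(q[:,:2],[1,99],axis=0).round(3).tolist(), q[np.argmin(q[:,1])].round(3))
E
```

```text
t 19.6 p [ 0.5044 -0.1834  0.106 ] xang 96.62 tilt [ 0.0024 -0.0009] j [-0.35  0.48 -0.2   0.89  0.   -0.46] F [-0.1  0.1  0.3] w 0.0854
turn tool z 0.02 | tool shift now [ 0.0013 -0.0007  0.004 ] | after turn [ 0.0013 -0.0007  0.004 ]
top0 0.03 [[0.681, 0.244], [0.754, 0.317]] [0.718 0.243 0.076]
top0 0.08 [[0.68, 0.243], [0.756, 0.319]] [0.714 0.242 0.098]
top0 0.11 [[0.679, 0.244], [0.76, 0.32]] [0.705 0.243 0.138]
scene0 0.03 [[0.681, 0.244], [0.749, 0.32]] [0.715 0.243 0.064]
scene0 0.08 [[0.68, 0.244], [0.756, 0.322]] [0.714 0.242 0.089]
scene0 0.11 [[0.681, 0.244], [0.761, 0.32]] [0.702 0.243 0.136]
```

```bash
python3 - <<'E'
from meas import *
P,C,uv=cloud('top0')
a=np.radians(6.6);u=np.array([np.cos(a),np.sin(a)]);v=np.array([-u[1],u[0]])
q=P[:,:2]-np.array([.5036,-.1822]); s=q@u;t=q@v
k=(abs(s-.03)<.012)&(abs(t)<.08)
for lo in np.arange(-.07,.07,.005):
    m=k&(t>=lo)&(t<lo+.005); print(round(lo,3),P[m,2].max().round(4),end=' | ')
E
```

```text
-0.07 0.0035 | -0.065 0.0014 | -0.06 0.0199 | -0.055 0.0254 | -0.05 0.0243 | -0.045 0.0221 | -0.04 0.0148 | -0.035 0.0157 | -0.03 0.0171 | -0.025 0.0151 | -0.02 0.0172 | -0.015 0.0187 | -0.01 0.016 | -0.005 0.0167 | 0.0 0.0161 | 0.005 0.0184 | 0.01 0.0162 | 0.015 0.0177 | 0.02 0.0184 | 0.025 0.0178 | 0.03 0.0177 | 0.035 0.0168 | 0.04 0.0226 | 0.045 0.0235 | 0.05 0.0232 | 0.055 0.0219 | 0.06 0.0006 | 0.065 0.0008 | 0.07 0.002 |
```

The rails top out at 0.025 and the fingertips stay above 0.029, so it's clear. Closing.

>>> drive_tool(steps=[0.001, 0, 0.003, 0, 0, 0, -1, 0, 0, 0, 0, 0, 0, 1, 0, 0, 0, 0, 0, 0, 1, 0, 0, 0, 0, 0, 0, 1, 0, 0, 0, 0, 0, 0, 1, 0, 0, 0, 0, 0, 0, 1, 0, 0, 0, 0, 0, 0, 1, 0, 0, 0, 0, 0, 0, 1])

```text
clock: 20.27
eef_pos: [0.5035, -0.1825, 0.102]
tool_rot: [0.665, 0.747, 0.0, 0.0]
ft_force: [-0.4, -0.6, 2.0]
grip_width: 0.034
```

>>> drive_tool(steps=[0, 0, 0, 0, 0, 0, 1, 0, 0, 0, 0, 0, 0, 1, 0, 0, 0, 0, 0, 0, 1])

```text
clock: 20.52
eef_pos: [0.5035, -0.1825, 0.102]
tool_rot: [0.665, 0.747, 0.0, 0.0]
ft_force: [-1.1, -0.1, 2.8]
grip_width: 0.034
```

```bash
python3 plan.py F 36 .102
```

```text
t 20.52 p [ 0.5035 -0.1825  0.102 ] xang 96.6 tilt [ 0.0005 -0.0003] j [-0.35  0.48 -0.21  0.88 -0.   -0.46] F [-1.1 -0.1  2.8] w 0.034
turn tool z -0.0 | tool shift now [ 0.0003  0.0002 -0.    ] | after turn [ 0.0003  0.0002 -0.    ]
```

>>> drive_tool(steps=[0, 0, -0.015, 0, 0, 0, 1, 0, 0, -0.025, 0, 0, 0, 1, 0, 0, -0.025, 0, 0, 4.96, 1, 0, 0, -0.025, 0, 0, 4.97, 1, 0, 0, -0.025, 0, 0, 4.97, 1, 0, 0, 0, 0, 0, 0, 1, 0, 0, 0, 0, 0, 0, 1, 0, 0, 0, 0, 0, 0, 1])

```text
clock: 21.18
eef_pos: [0.5027, -0.1821, 0.2158]
tool_rot: [0.756, 0.654, -0.0, -0.001]
ft_force: [0.7, -0.6, -1.8]
grip_width: 0.034
```

```bash
python3 plan.py B 36 .217
```

```text
t 21.18 p [ 0.5027 -0.1821  0.2158] xang 81.75 tilt [-0.0015  0.0006] j [-0.35  0.36 -0.06  1.15  0.   -0.2 ] F [ 0.7 -0.6 -1.8] w 0.034
turn tool z 0.05 | tool shift now [ 0.3479  0.116  -0.0013] | after turn [ 0.348   0.1158 -0.0012]
```

>>> drive_tool(steps=[0.0148, 0.0049, 0, 0, 0, 0, 1, 0.029, 0.0097, 0, 0, 0, 0, 1, 0.029, 0.0097, 0, 0, 0, 0, 1, 0.029, 0.0096, 0, 0, 0, 0, 1, 0.029, 0.0096, 0, 0, 0, 0, 1, 0.029, 0.0097, 0, 0, 0, 0, 1, 0.029, 0.0097, 0, 0, 0, 0, 1, 0.029, 0.0096, 0, 0, 0, 0, 1])

```text
clock: 21.85
eef_pos: [0.6058, 0.0241, 0.2142]
tool_rot: [0.756, 0.654, -0.002, -0.001]
ft_force: [1.1, -1.1, -0.0]
grip_width: 0.0338
```

>>> drive_tool(steps=[0.029, 0.0096, 0, 0, 0, 0, 1, 0.029, 0.0097, 0, 0, 0, 0, 1, 0.029, 0.0097, 0, 0, 0, 0, 1, 0.029, 0.0096, 0, 0, 0, 0, 1, 0.0142, 0.0047, 0, 0, 0, 0, 1, 0, 0, 0, 0, 0, 0, 1, 0, 0, 0, 0, 0, 0, 1, 0, 0, 0, 0, 0, 0, 1])

```text
clock: 22.52
eef_pos: [0.6672, 0.1446, 0.2148]
tool_rot: [0.756, 0.654, -0.002, -0.001]
ft_force: [-0.6, 0.4, -0.1]
grip_width: 0.0336
```

```bash
python3 plan.py B 36 .0955; python3 -c "
from h import *
snap('wrist','w7.png')"
```

```text
t 22.52 p [0.6672 0.1446 0.2148] xang 81.7 tilt [-0.0036 -0.0012] j [ 0.21  0.66  0.42  1.34 -0.    0.36] F [-0.6  0.4 -0.1] w 0.0336
turn tool z -0.0 | tool shift now [0.0012 0.0006 0.1193] | after turn [0.001  0.0002 0.1193]
```

View pics/w7.png

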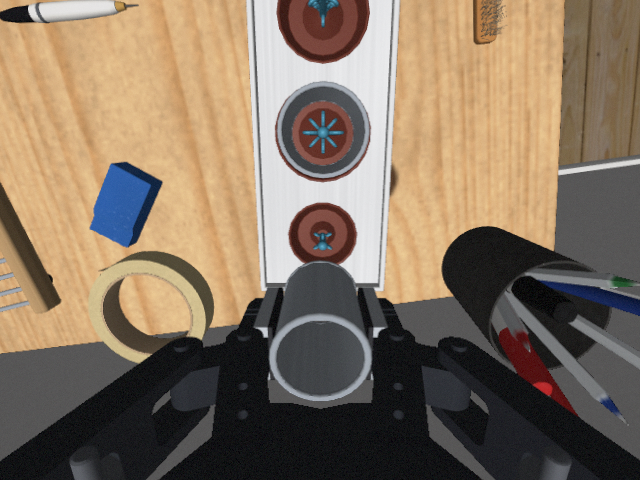

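The flask is at column 320, aligned with base 36 at (322,234). The pen cup at right is more than 40 mm clear. Descending.

>>> drive_tool(steps=[0.001, 0, 0.01, 0, 0, 0, 1, 0, 0, 0.018, 0, 0, 0, 1, 0, 0, 0.018, 0, 0, 0, 1, 0, 0, 0.018, 0, 0, 0, 1, 0, 0, 0.018, 0, 0, 0, 1, 0, 0, 0.015, 0, 0, 0, 1, 0, 0, 0.008, 0, 0, 0, 1, 0, 0, 0.003, 0, 0, 0, 1])

```text
clock: 23.23
eef_pos: [0.6668, 0.1451, 0.1064]
tool_rot: [0.757, 0.654, -0.002, -0.001]
ft_force: [-1.1, -0.0, -0.6]
grip_width: 0.0341
```

>>> drive_tool(steps=[0, 0, 0, 0, 0, 0, 1, 0, 0, 0, 0, 0, 0, 1, 0, 0, 0, 0, 0, 0, 1])

```text
clock: 23.48
eef_pos: [0.6691, 0.1463, 0.1102]
tool_rot: [0.757, 0.654, 0.001, 0.001]
ft_force: [0.0, -0.8, -0.9]
grip_width: 0.0338
```

```bash
python3 plan.py B 36 .0955
```

```text
t 23.48 p [0.6691 0.1463 0.1102] xang 81.69 tilt [0.0025 0.0005] j [ 0.22  0.73  0.27  1.11 -0.    0.36] F [ 0.  -0.8 -0.9] w 0.0338
turn tool z -0.01 | tool shift now [-0.001  -0.0015  0.0147] | after turn [-0.001  -0.0015  0.0147]
```

>>> drive_tool(steps=[-0.0008, -0.001, 0.003, 0, 0, 0, 1, 0, 0, 0.003, 0, 0, 0, 1, 0, 0, 0.003, 0, 0, 0, 1, 0, 0, 0.002, 0, 0, 0, 1, 0, 0, 0.0015, 0, 0, 0, 1, 0, 0, 0.001, 0, 0, 0, 1, 0, 0, 0, 0, 0, 0, 1])

```text
clock: 24.07
eef_pos: [0.6669, 0.1456, 0.096]
tool_rot: [0.756, 0.654, -0.0, -0.0]
ft_force: [-3.0, -1.1, 4.9]
grip_width: 0.034
```

>>> drive_tool(steps=[0, 0, 0.001, 0, 0, 0, 1, 0, 0, 0, 0, 0, 0, 1])

```text
clock: 24.23
eef_pos: [0.6669, 0.1456, 0.096]
tool_rot: [0.756, 0.654, 0.0, 0.0]
ft_force: [-4.2, -0.6, 9.0]
grip_width: 0.0341
```

Contact at 9 N, at the expected height. Releasing.

>>> drive_tool(steps=[0, 0, 0, 0, 0, 0, 0.3, 0, 0, 0, 0, 0, 0, -0.3, 0, 0, 0, 0, 0, 0, -1, 0, 0, 0, 0, 0, 0, -1, 0, 0, 0, 0, 0, 0, -1, 0, 0, 0, 0, 0, 0, -1, 0, 0, 0, 0, 0, 0, -1, 0, 0, 0, 0, 0, 0, -1])

```text
clock: 24.9
eef_pos: [0.6671, 0.1456, 0.094]
tool_rot: [0.756, 0.654, -0.0, -0.0]
ft_force: [-0.6, 0.6, -0.3]
grip_width: 0.0853
```

>>> drive_tool(steps=[0, 0, -0.01, 0, 0, 0, -1, 0, 0, -0.02, 0, 0, 0, -1, 0, 0, -0.03, 0, 0, 0, -1, 0, 0, -0.03, 0, 0, 0, -1, 0, 0, -0.025, 0, 0, 0, -1, 0, 0, 0, 0, 0, 0, -1])

```text
clock: 25.4
eef_pos: [0.6701, 0.1463, 0.2177]
tool_rot: [0.756, 0.654, 0.006, 0.003]
ft_force: [0.2, 0.6, 0.8]
grip_width: 0.0852
```

```bash
python3 plan.py F 44 .2; python3 - <<'E'
from meas import *
im,d=snap('wrist','w8.png')
P,C,uv=cloud('w8')
for c,R,h in [((.6675,.1455),.017,.063)]:
  rr=np.hypot(*(P[:,:2]-c).T)
  s=P[(abs(rr-R)<.007)&(abs(P[:,2]-h)<.008)]
  print(len(s),np.percentile(s[:,2],[50,90]).round(4),fit(s)[0].round(4),fitr(s,R)[0].round(4))
E
```

```text
t 25.4 p [0.6701 0.1463 0.2177] xang 81.7 tilt [0.0126 0.0028] j [0.21 0.65 0.42 1.32 0.   0.36] F [0.2 0.6 0.8] w 0.0852
turn tool z -14.9 | tool shift now [-0.3697 -0.1948  0.0136] | after turn [-0.3072 -0.2831  0.0177]
744 [0.0614 0.0624] [0.665  0.1457 0.0168] [0.665  0.1457]
```

View pics/w8.png

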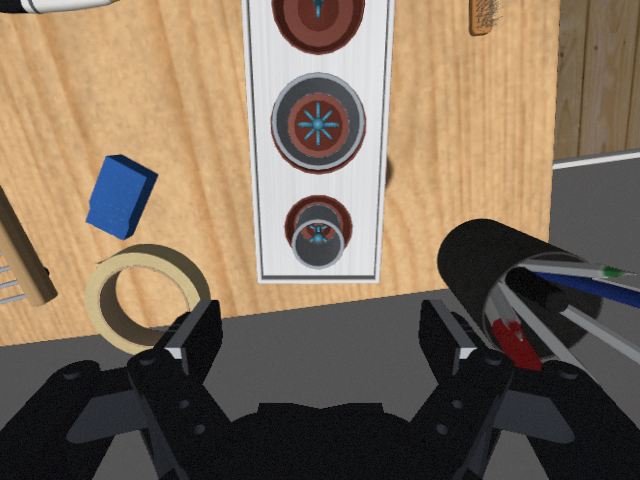

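The 36 is seated, rim top at 0.063, ring at (318,243). Last one is the 44.

>>> drive_tool(steps=[0, 0, 0, 0, 0, -4.97, -1, 0, 0, 0, 0, 0, -4.97, -1, 0, 0, 0, 0, 0, -4.96, -1, -0.0236, -0.0217, 0, 0, 0, 0, -1, -0.0236, -0.0217, 0, 0, 0, 0, -1, -0.0236, -0.0217, 0, 0, 0, 0, -1, -0.0236, -0.0217, 0, 0, 0, 0, -1, -0.0236, -0.0217, 0, 0, 0, 0, -1])

```text
clock: 26.12
eef_pos: [0.5712, 0.015, 0.2083]
tool_rot: [0.665, 0.747, -0.001, -0.001]
ft_force: [-0.5, 0.1, 0.9]
grip_width: 0.0858
```

>>> drive_tool(steps=[-0.0236, -0.0217, 0, 0, 0, 0, -1, -0.0236, -0.0217, 0, 0, 0, 0, -1, -0.0236, -0.0217, 0, 0, 0, 0, -1, -0.0236, -0.0217, 0, 0, 0, 0, -1, -0.0236, -0.0217, 0, 0, 0, 0, -1, -0.0236, -0.0217, 0, 0, 0, 0, -1, -0.0236, -0.0217, 0, 0, 0, 0, -1, -0.0236, -0.0217, 0, 0, 0, 0, -1])

```text
clock: 26.78
eef_pos: [0.4205, -0.1923, 0.2087]
tool_rot: [0.665, 0.747, -0.0, -0.001]
ft_force: [0.7, -0.9, 0.5]
grip_width: 0.0853
```

>>> drive_tool(steps=[0, 0, 0, 0, 0, 0, -1, 0, 0, 0, 0, 0, 0, -1, 0, 0, 0, 0, 0, 0, -1, 0, 0, 0, 0, 0, 0, -1])

```text
clock: 27.12
eef_pos: [0.4226, -0.1908, 0.209]
tool_rot: [0.665, 0.747, 0.0, -0.0]
ft_force: [-0.0, 0.1, -0.2]
grip_width: 0.0851
```

```bash
python3 plan.py F 44 .112
```

```text
t 27.12 p [ 0.4226 -0.1908  0.209 ] xang 96.67 tilt [-0.0001  0.0004] j [-0.42  0.24 -0.26  1.08  0.   -0.54] F [-0.   0.1 -0.2] w 0.0851
turn tool z 0.07 | tool shift now [-0.0008  0.0014  0.097 ] | after turn [-0.0007  0.0014  0.097 ]
```

>>> drive_tool(steps=[-0.0007, 0.001, 0.013, 0, 0, 0, -1, 0, 0, 0.018, 0, 0, 0, -1, 0, 0, 0.018, 0, 0, 0, -1, 0, 0, 0.018, 0, 0, 0, -1, 0, 0, 0.018, 0, 0, 0, -1, 0, 0, 0.01, 0, 0, 0, -1, 0, 0, 0, 0, 0, 0, -1, 0, 0, 0, 0, 0, 0, -1])

```text
clock: 27.78
eef_pos: [0.4235, -0.191, 0.1137]
tool_rot: [0.664, 0.747, -0.0, -0.001]
ft_force: [0.4, -1.2, 0.4]
grip_width: 0.0855
```

>>> drive_tool(steps=[0, 0, 0, 0, 0, 0, -1, 0, 0, 0, 0, 0, 0, -1])

```text
clock: 27.95
eef_pos: [0.4242, -0.1921, 0.1151]
tool_rot: [0.665, 0.747, 0.0, 0.001]
ft_force: [-0.1, 0.2, 0.7]
grip_width: 0.085
```

```bash
python3 plan.py F 44 .112
```

```text
t 27.95 p [ 0.4242 -0.1921  0.1151] xang 96.65 tilt [ 0.0018 -0.0008] j [-0.43  0.35 -0.38  0.83  0.   -0.54] F [-0.1  0.2  0.7] w 0.085
turn tool z 0.05 | tool shift now [ 0.0007 -0.0001  0.0031] | after turn [ 0.0007 -0.0001  0.0031]
```

>>> drive_tool(steps=[0.0005, 0, 0.003, 0, 0, 0, -1, 0, 0, 0, 0, 0, 0, 1, 0, 0, 0, 0, 0, 0, 1, 0, 0, 0, 0, 0, 0, 1, 0, 0, 0, 0, 0, 0, 1, 0, 0, 0, 0, 0, 0, 1, 0, 0, 0, 0, 0, 0, 1, 0, 0, 0, 0, 0, 0, 1])

```text
clock: 28.62
eef_pos: [0.4233, -0.1918, 0.1117]
tool_rot: [0.665, 0.747, 0.0, 0.0]
ft_force: [-1.2, 1.3, 5.4]
grip_width: 0.0435
```

>>> drive_tool(steps=[0, 0, 0, 0, 0, 0, 1, 0, 0, 0, 0, 0, 0, 1, 0, 0, 0, 0, 0, 0, 1])

```text
clock: 28.87
eef_pos: [0.4233, -0.1918, 0.1117]
tool_rot: [0.665, 0.747, 0.0, 0.0]
ft_force: [-1.3, 0.1, 5.8]
grip_width: 0.0435
```

>>> drive_tool(steps=[0, 0, -0.015, 0, 0, 0, 1, 0, 0, -0.025, 0, 0, 0, 1, 0, 0, -0.025, 0, 0, 4.96, 1, 0, 0, -0.025, 0, 0, 4.97, 1, 0, 0, -0.025, 0, 0, 4.97, 1, 0, 0, 0, 0, 0, 0, 1, 0, 0, 0, 0, 0, 0, 1, 0, 0, 0, 0, 0, 0, 1])

```text
clock: 29.53
eef_pos: [0.4227, -0.1915, 0.2253]
tool_rot: [0.756, 0.654, -0.0, -0.001]
ft_force: [0.1, 0.5, -1.2]
grip_width: 0.0435
```

```bash
python3 plan.py B 44 .227
```

```text
t 29.53 p [ 0.4227 -0.1915  0.2253] xang 81.74 tilt [-0.0012  0.0005] j [-0.43  0.22 -0.23  1.12 -0.   -0.28] F [ 0.1  0.5 -1.2] w 0.0435
turn tool z 0.04 | tool shift now [ 0.3687  0.034  -0.0016] | after turn [ 0.3687  0.0338 -0.0017]
```

>>> drive_tool(steps=[0.0154, 0.0014, 0, 0, 0, 0, 1, 0.0307, 0.0028, 0, 0, 0, 0, 1, 0.0307, 0.0028, 0, 0, 0, 0, 1, 0.0307, 0.0028, 0, 0, 0, 0, 1, 0.0307, 0.0028, 0, 0, 0, 0, 1, 0.0307, 0.0028, 0, 0, 0, 0, 1, 0.0307, 0.0028, 0, 0, 0, 0, 1, 0.0307, 0.0028, 0, 0, 0, 0, 1])

```text
clock: 30.2
eef_pos: [0.4762, 0.0346, 0.2242]
tool_rot: [0.756, 0.654, -0.002, -0.001]
ft_force: [1.4, -0.9, -0.7]
grip_width: 0.0434
```

>>> drive_tool(steps=[0.0307, 0.0028, 0, 0, 0, 0, 1, 0.0307, 0.0028, 0, 0, 0, 0, 1, 0.0307, 0.0028, 0, 0, 0, 0, 1, 0.0307, 0.0028, 0, 0, 0, 0, 1, 0.0155, 0.0015, 0, 0, 0, 0, 1, 0, 0, 0, 0, 0, 0, 1, 0, 0, 0, 0, 0, 0, 1, 0, 0, 0, 0, 0, 0, 1])

```text
clock: 30.87
eef_pos: [0.5089, 0.1672, 0.225]
tool_rot: [0.757, 0.654, -0.002, -0.0]
ft_force: [0.5, -0.4, -1.0]
grip_width: 0.0434
```

```bash
python3 plan.py B 44 .1055; python3 -c "
from h import *
snap('wrist','w9.png')"
```

```text
t 30.87 p [0.5089 0.1672 0.225 ] xang 81.68 tilt [-0.0027 -0.0016] j [ 0.32  0.36 -0.04  1.17 -0.    0.46] F [ 0.5 -0.4 -1. ] w 0.0434
turn tool z -0.02 | tool shift now [0.0016 0.0005 0.1195] | after turn [0.0014 0.0002 0.1195]
```

View pics/w9.png

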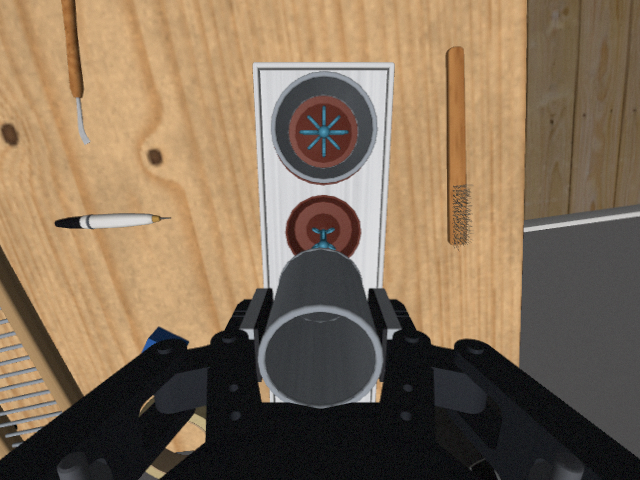

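The 44 flask, column 320, is aligned with base 44 at (323,230). Descending.

>>> drive_tool(steps=[0.0012, 0, 0.01, 0, 0, 0, 1, 0, 0, 0.018, 0, 0, 0, 1, 0, 0, 0.018, 0, 0, 0, 1, 0, 0, 0.018, 0, 0, 0, 1, 0, 0, 0.018, 0, 0, 0, 1, 0, 0, 0.015, 0, 0, 0, 1, 0, 0, 0.008, 0, 0, 0, 1, 0, 0, 0.003, 0, 0, 0, 1])

```text
clock: 31.58
eef_pos: [0.5087, 0.1682, 0.1163]
tool_rot: [0.757, 0.654, -0.002, -0.001]
ft_force: [0.2, 0.3, -0.8]
grip_width: 0.0433
```

>>> drive_tool(steps=[0, 0, 0, 0, 0, 0, 1, 0, 0, 0, 0, 0, 0, 1, 0, 0, 0, 0, 0, 0, 1])

```text
clock: 31.83
eef_pos: [0.5107, 0.1695, 0.1192]
tool_rot: [0.757, 0.654, 0.001, 0.0]
ft_force: [0.5, 0.4, -0.8]
grip_width: 0.0431
```

```bash
python3 plan.py B 44 .1055
```

```text
t 31.83 p [0.5107 0.1695 0.1192] xang 81.69 tilt [0.002  0.0006] j [ 0.32  0.46 -0.19  0.92 -0.    0.47] F [ 0.5  0.4 -0.8] w 0.0431
turn tool z -0.01 | tool shift now [-0.0012 -0.0013  0.0137] | after turn [-0.0012 -0.0012  0.0137]
```

>>> drive_tool(steps=[-0.001, -0.001, 0.003, 0, 0, 0, 1, 0, 0, 0.003, 0, 0, 0, 1, 0, 0, 0.003, 0, 0, 0, 1, 0, 0, 0.0015, 0, 0, 0, 1, 0, 0, 0.001, 0, 0, 0, 1, 0, 0, 0.001, 0, 0, 0, 1, 0, 0, 0, 0, 0, 0, 1])

```text
clock: 32.42
eef_pos: [0.5088, 0.1686, 0.1058]
tool_rot: [0.756, 0.654, -0.0, -0.0]
ft_force: [-0.5, 0.7, 0.1]
grip_width: 0.043
```

>>> drive_tool(steps=[0, 0, 0.001, 0, 0, 0, 1, 0, 0, 0, 0, 0, 0, 1])

```text
clock: 32.58
eef_pos: [0.5088, 0.1686, 0.1058]
tool_rot: [0.756, 0.654, 0.0, 0.0]
ft_force: [-3.4, -1.4, 7.4]
grip_width: 0.0433
```

>>> drive_tool(steps=[0, 0, 0, 0, 0, 0, 0.3, 0, 0, 0, 0, 0, 0, -0.3, 0, 0, 0, 0, 0, 0, -1, 0, 0, 0, 0, 0, 0, -1, 0, 0, 0, 0, 0, 0, -1, 0, 0, 0, 0, 0, 0, -1, 0, 0, 0, 0, 0, 0, -1, 0, 0, 0, 0, 0, 0, -1])

```text
clock: 33.25
eef_pos: [0.5088, 0.1686, 0.1046]
tool_rot: [0.756, 0.654, -0.0, -0.0]
ft_force: [-0.6, -0.1, 0.7]
grip_width: 0.0851
```

>>> drive_tool(steps=[0, 0, -0.01, 0, 0, 0, -1, 0, 0, -0.02, 0, 0, 0, -1, 0, 0, -0.03, 0, 0, 0, -1, 0, 0, -0.03, 0, 0, 0, -1, 0, 0, -0.03, 0, 0, 0, -1, 0, 0, -0.02, 0, 0, 0, -1, -0.03, -0.01, 0, 0, 0, 0, -1, -0.03, -0.01, 0, 0, 0, 0, -1])

```text
clock: 33.92
eef_pos: [0.4816, 0.1127, 0.2475]
tool_rot: [0.756, 0.655, 0.003, 0.001]
ft_force: [0.3, -0.4, -0.4]
grip_width: 0.0855
```

>>> drive_tool(steps=[-0.035, 0, 0, 0, 0, 0, -1, -0.035, 0, 0, 0, 0, 0, -1, -0.035, 0, 0, 0, 0, 0, -1, -0.035, 0, 0, 0, 0, 0, -1, -0.035, 0, 0, 0, 0, 0, -1, -0.035, 0, 0, 0, 0, 0, -1, 0, 0, 0, 0, 0, 0, -1, 0, 0, 0, 0, 0, 0, -1])

```text
clock: 34.58
eef_pos: [0.4497, -0.0974, 0.2455]
tool_rot: [0.758, 0.652, 0.0, 0.0]
ft_force: [0.1, 1.1, -0.3]
grip_width: 0.0854
```

```bash
python3 - <<'E'
from meas import *
from plan import B
for n in ['scene','top']:
    snap(n,n+'9.png'); P,C,uv=cloud(n+'9')
    for k,(x,y) in B.items():
        R=k/2000-.001;h=.009+(k*1.25+9)/1000 if 0 else .009+{36:.054,44:.064,52:.074,60:.084}[k]
        rr=np.hypot(*(P[:,:2]-(x,y)).T); s=P[(abs(rr-R)<.007)&(abs(P[:,2]-h)<.005)]
        if len(s)>20:
            c=fitr(s,R)[0]
            A=np.c_[s[:,:2]-c,np.ones(len(s))]; pl=np.linalg.lstsq(A,s[:,2],rcond=None)[0]
            print(n,k,len(s),'z',np.percentile(s[:,2],90).round(4),'exp',h,'c',c.round(4),'off mm',((c-(x,y))*1e3).round(1))
        else: print(n,k,len(s))
E
```

```text
scene 36 0
scene 44 171 z 0.0739 exp 0.073 c [0.5096 0.1688] off mm [0.3 0.3]
scene 52 176 z 0.0841 exp 0.08299999999999999 c [0.5886 0.1573] off mm [0.2 0. ]
scene 60 266 z 0.0943 exp 0.093 c [0.43   0.1802] off mm [0.  0.2]
top 36 109 z 0.0642 exp 0.063 c [0.6665 0.1454] off mm [-1.  -0.1]
top 44 147 z 0.0743 exp 0.073 c [0.5093 0.1679] off mm [ 0.  -0.6]
top 52 169 z 0.0841 exp 0.08299999999999999 c [0.5882 0.157 ] off mm [-0.2 -0.3]
top 60 223 z 0.0943 exp 0.093 c [0.4284 0.18  ] off mm [-1.6  0. ]
```

View pics/scene9.png

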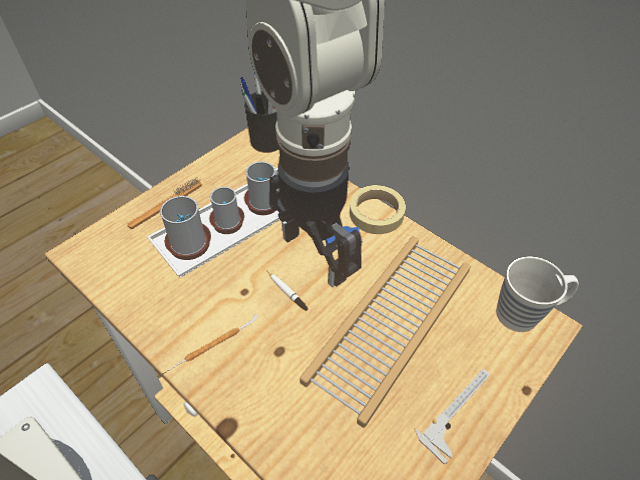

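View pics/top9.png

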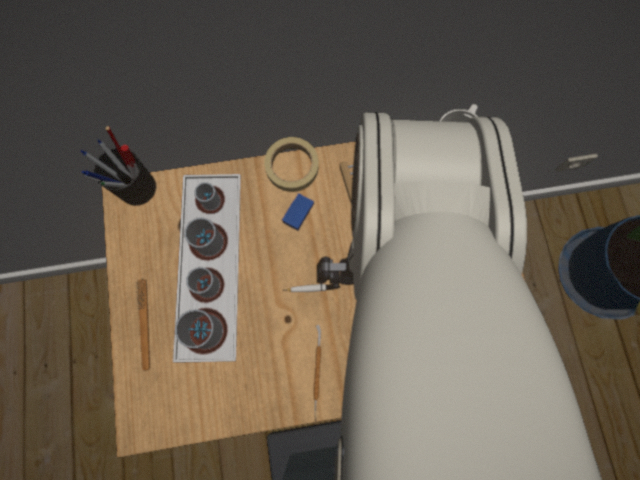

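Both views show all four flasks standing upright in their bases; in the top view they are at (208,197), (205,238), (204,283) and (202,330). The gripper is clear of everything, so I'm handing in.

```bash
python3 -c "
from h import *
print(job_done())"
```

```text
the job is handed in; nothing more can be done
None
```

All four flasks are on the bases of their own size, and I handed the job in at about 35 s of the 96 s allowed. I moved them in the order 60, 52, 36, 44. Each was lowered the last 10 mm or so in steps of 1–3 mm until it met 7–10 N of contact, then released.

- **Centring:** the last measured axes were within about 0.6 mm of my measured base centres for the 44 and 52. The 36 read 1.0 mm off in the top view. The 60 read 1.6 mm off in the top view but only 0.2 mm in the scene view. The limit is 7 mm.
- **Height:** the rim tops read about 1 mm above the nominal fully-down height on all four. I put this down to calibration or reading bias. The limit is 3 mm.
- **Upright:** I judged this by eye in the pictures and computed no tilt angle.
- **Not fully checked:** in the last scene view the arm hid the 36, so its final check rests on the top view and the wrist view taken just after release.
- **Robot:** it ended clear of everything, with the gripper open and about zero force at the wrist.

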